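# Pack collared bottles in the latched transport case

## Robot

A 6-joint arm with a two-finger parallel gripper is mounted at the origin on a cart in front of the work surface, level with it; the furniture and walls round the work are solid. World frame = base frame: x ahead of the robot, y to its left, z up, the work surface at z = 0. Lengths are in m, angles in degrees, forces in N, time in s.
With the tool pointing down it reaches from about 0.4 to 0.825 m from the base axis. Payload 7 kg.
Tool frame: the origin (TCP) lies on the centre line of the jaws, within the pads' length; the fingertips stand 14 mm ahead of it and the grasp point (between the pads) lies 5 mm behind it; z points along the fingers, x is the direction in which the jaws open and shut, and the axes are right-handed (so a half turn about z gives the same grasp; the last joint's range is limited). The gripper opens to 88 mm and grips with 3 to 60 N. Pads are 19 mm wide; open, the fingers measure 130 mm over their backs; the gripper's body (78 mm by 193 mm) begins 47 mm behind the grasp point.
Start: joints at [16.507, 20.546, 0.682, 0, -70.136, -16.507], TCP at [0.675, -0, 0.241] pointing down, gripper open.
Joint ranges: [-176.03, 176.03], [-82.01, 121.73], [-58.28, 71.71], [-173.87, 95.51], [-174.79, -0.11], [-173.66, 173.66]. Speed limits (degrees/s): [136.94, 136.94, 172.46, 180, 180, 180].

## Interface

Orientations are given as [roll, pitch, yaw] about the fixed x, y, z axes, in that order (R = Rz(yaw) Ry(pitch) Rx(roll)).
In Python, from plant import * gives the robot as it stands.
- The arm moves only by the shell command python3 -m handwheel 'ROWS' [OPENING]. ROWS is JSON, a list of rows, each a list of 2 entries, a list of its own where there are three numbers: the shift along the tool's x, y, z each as a share of 0.2 m, from -1 to 1, then the turn, a rotation vector about the tool's x, y, z each as a share of 360 degrees, from -1 to 1. In form: [[[tx, ty, tz], [ax, ay, az]], ...]. A call has 1 to 5 rows; each row is the pose to reach, as a shift and turn from the pose commanded when the call began, along the tool's axes at that moment, turning the shorter way round; what a row does not reach only later rows make up. A row lasts 1/12 s, in which the tool goes at most 41.7 mm and 7.16 degrees, less where a joint would pass 70% of its speed; a pose out of reach is approached as far as the arm can. A call with a number of a shift or a turn outside -1 to 1 is refused whole. A call with a gripper value outside its range is refused whole. OPENING is the closure, from -1 (fully open) to 1 (shut), set as the call begins (- or left out, the last holds). The fingers move at their own pace and stop on an object; the grip force is fixed at half the most. Time passes only in rows, so rows that repeat a pose let the fingers close. It gives the time, the measured TCP pose, the force and the opening at its end, in the units of the state.
- get_obs(): the state, without advancing time (a new reading comes with each control period).
- snapshot(name): name is "scene" or "side" or "wrist"; returns a dict with "color" (420x560x3 uint8, red, green, blue), "z_map" (420x560 float32, m along the optical axis (not along the pixel's ray), 0 where there is no reading), "intrinsics" (3x3 intrinsics, pixels), "rvec" (rotation vector, rad) and "tvec" (3), from world to camera coordinates, as OpenCV has them. Camera axes: x right, y down, z forward; pixel columns grow to the right and rows downward; lengths in m; the calibration is good to about 2 mm. A picture is of the moment at which its call begins.
- close_job(): hands the job in, once; it reports no verdict.
The state is a dict: "clock": time; "joint_pos": joint angles; "qvel": joint speeds; "tau": joint torques, N m; "tool_pos": TCP position; "orientation": TCP orientation; "force": force on the tool from outside, world axes, zero at the start; "moment": the same for the moment, N m; "opening": finger opening in m.
Only numpy, scipy, OpenCV 4.12 (cv2) and the standard library are available. Lean on these libraries where they do the work, as an engineer would, in place of code of your own. Each camera call takes 0.05 s, during which the arm holds its last target. There are 200 camera calls.

## Task

Pack every bottle for transport: lift the latch paddle on the front of the case and swing its lid well open, slip a packing collar over the cap of each bottle so that it sits on the shoulder, and only then stand the collared bottle upright in a bay of the case, one to a bay. When all bottles are in, swing the lid shut and press it down until the latch snaps home; leave the timer and the carton where they are.

Things in the scene. Friction and masses are not known exactly. Their poses are not given: they have to be found in the camera images.
- paddle (a joint): angle of the latch paddle relative to the lid, rad: 0 = down at rest (pawl hooked when the lid is shut), grows as its front edge is lifted, stop at 0.32. A light spring (0.05 to 0.09 N m) returns it to 0. With the lid shut the pawl is clear of its keeper from about 0.17 upward
- paddle_pivot (a point): middle of the paddle's pivot line, which runs along the case's y in the plane of the lid's front face; it moves with the lid: 116 mm in front of the lid's hinge line and, lid shut, 34 mm above it. The paddle plate, 66 mm wide and 4 mm thick, reaches 54 mm forward from it. Axes as the lid's
- paddle_bar (a point): centre of the paddle's round grip bar: 12 mm diameter, 66 mm long along the case's y (55 mm free between end posts). At rest it lies 48 mm in front of (-x of the case) and 36 mm above the paddle pivot: 165 mm above the worktop, 42 mm clear of the lid's front face, 34 mm above the plate. It may turn between the fingers while lifted
- lid (a joint): angle of the case's lid, rad: 0 = shut, grows as its front edge swings up and back, stop at 1.75. The stiff hinge (0.28 N m friction) keeps it where it is left. Locked while the pawl is hooked (about 0.02 of play). On shutting, the pawl snaps home when the lid's top is pressed down at the front (under 10 N) with nothing holding the paddle
- lid_hinge_axis (a point): middle of the lid's hinge line, on the top of the case's rear wall (58 mm behind the case's centre, 95 mm up); fixed, the hinge runs along the case's y
- lid_press (a point): point on the lid's top face, 30 mm behind its front edge, mid-width; lid shut: 156 mm above the worktop. The lid is a white shell 116 mm (front to back) x 268 mm x 61 mm deep, walls 6 mm
- case: grey sample transport case fixed to the worktop, 116 mm (x, front to back) x 268 mm (y) x 95 mm high without its white lid; walls 8 mm, floor 12 mm thick; origin at the centre of its underside; x points to the rear (hinge side), so the front with the paddle faces -x, z up
- bay_left (a point): centre of the floor (12 mm above the worktop) of the bay toward +y of the case; the three bays lie in a row along the case's y, 86 mm apart, each 100 mm (x) x 80 mm (y), parted by dark 6 mm dividers that reach 82 mm above the worktop
- bay_middle (a point): centre of the floor (12 mm above the worktop) of the bay in the middle; the three bays lie in a row along the case's y, 86 mm apart, each 100 mm (x) x 80 mm (y), parted by dark 6 mm dividers that reach 82 mm above the worktop
- bay_right (a point): centre of the floor (12 mm above the worktop) of the bay toward -y of the case; the three bays lie in a row along the case's y, 86 mm apart, each 100 mm (x) x 80 mm (y), parted by dark 6 mm dividers that reach 82 mm above the worktop
- bottle_a_mid (a point): a standing reagent bottle (two or three are present, all alike), this point on its axis half-way up (64 mm above its base); body 66 mm diameter, 128 mm tall, blue screw cap 39 mm diameter over the top 28 mm, 0.24 to 0.36 kg; z along its axis
- bottle_b_mid (a point): a standing reagent bottle (two or three are present, all alike), this point on its axis half-way up (64 mm above its base); body 66 mm diameter, 128 mm tall, blue screw cap 39 mm diameter over the top 28 mm, 0.24 to 0.36 kg; z along its axis
- bottle_c_mid (a point): a standing reagent bottle (two or three are present, all alike), this point on its axis half-way up (64 mm above its base); body 66 mm diameter, 128 mm tall, blue screw cap 39 mm diameter over the top 28 mm, 0.24 to 0.36 kg; z along its axis
- collar_a_mid (a point): a white packing collar (three alike), a plain ring lying flat: 64 mm outer, 48 mm inner diameter, 14 mm high, 60 g; this point at its centre, half-way up. It passes over a bottle's cap and comes to rest on the shoulder with its centre 31 mm above the bottle's middle, leaving the top 26 mm of the cap free above it
- collar_b_mid (a point): a white packing collar (three alike), a plain ring lying flat: 64 mm outer, 48 mm inner diameter, 14 mm high, 60 g; this point at its centre, half-way up. It passes over a bottle's cap and comes to rest on the shoulder with its centre 31 mm above the bottle's middle, leaving the top 26 mm of the cap free above it
- collar_c_mid (a point): a white packing collar (three alike), a plain ring lying flat: 64 mm outer, 48 mm inner diameter, 14 mm high, 60 g; this point at its centre, half-way up. It passes over a bottle's cap and comes to rest on the shoulder with its centre 31 mm above the bottle's middle, leaving the top 26 mm of the cap free above it
- timer: small white bench timer, 66 x 66 x 19 mm, a bystander; origin at the centre of its underside
- film_box: pale carton, 55 x 120 mm, 50 mm high, a bystander; origin at the centre of its underside
Things that resemble listed ones, but are neither listed nor needed, are in the scene too. What is shaped like the part that bears bottle_b_mid but pink is not meant.

How it is judged (in metres and radians):
On the way, in this order (a step that is already met when the one before it is completed fails the run):
1. the paddle has been lifted and the lid swung well open (over 0.9 rad) (value of joint lid above 0.9 rad), for 0.2 s.
2. every bottle stands in the case with a collar on its shoulder, lid still open (x of bottle_a_mid in the frame of case between -0.05 and 0.05 m and y of bottle_a_mid in the frame of case between -0.13 and 0.13 m and z of bottle_a_mid in the frame of case between 0.066 and 0.086 m and angle between each of bottle_a_mid, bottle_b_mid, bottle_c_mid's own z axis and vertical below 0.15 rad and ((horizontal distance between collar_a_mid and bottle_a_mid below 0.008 m and z of collar_a_mid in the frame of bottle_a_mid between 0.023 and 0.039 m) or (horizontal distance between collar_b_mid and bottle_a_mid below 0.008 m and z of collar_b_mid in the frame of bottle_a_mid between 0.023 and 0.039 m) or (horizontal distance between collar_c_mid and bottle_a_mid below 0.008 m and z of collar_c_mid in the frame of bottle_a_mid between 0.023 and 0.039 m)) and x of bottle_b_mid in the frame of case between -0.05 and 0.05 m and y of bottle_b_mid in the frame of case between -0.13 and 0.13 m and z of bottle_b_mid in the frame of case between 0.066 and 0.086 m and ((horizontal distance between collar_a_mid and bottle_b_mid below 0.008 m and z of collar_a_mid in the frame of bottle_b_mid between 0.023 and 0.039 m) or (horizontal distance between collar_b_mid and bottle_b_mid below 0.008 m and z of collar_b_mid in the frame of bottle_b_mid between 0.023 and 0.039 m) or (horizontal distance between collar_c_mid and bottle_b_mid below 0.008 m and z of collar_c_mid in the frame of bottle_b_mid between 0.023 and 0.039 m)) and x of bottle_c_mid in the frame of case between -0.05 and 0.05 m and y of bottle_c_mid in the frame of case between -0.13 and 0.13 m and z of bottle_c_mid in the frame of case between 0.066 and 0.086 m and ((horizontal distance between collar_a_mid and bottle_c_mid below 0.008 m and z of collar_a_mid in the frame of bottle_c_mid between 0.023 and 0.039 m) or (horizontal distance between collar_b_mid and bottle_c_mid below 0.008 m and z of collar_b_mid in the frame of bottle_c_mid between 0.023 and 0.039 m) or (horizontal distance between collar_c_mid and bottle_c_mid below 0.008 m and z of collar_c_mid in the frame of bottle_c_mid between 0.023 and 0.039 m)) and value of joint lid above 0.6 rad), for 0.2 s.
At the end, for the whole second after the job is handed in: Every bottle present stands upright (within 0.15 rad) on the floor of a bay, with a collar round its neck (within 8 mm of the axis and of its resting height on the shoulder), at rest; the lid is shut (under 0.04 rad) and the paddle is down (under 0.08 rad), so that the pawl is hooked (x of bottle_a_mid in the frame of case between -0.05 and 0.05 m and y of bottle_a_mid in the frame of case between -0.13 and 0.13 m and z of bottle_a_mid in the frame of case between 0.066 and 0.086 m and angle between each of bottle_a_mid, bottle_b_mid, bottle_c_mid's own z axis and vertical below 0.15 rad and ((horizontal distance between collar_a_mid and bottle_a_mid below 0.008 m and z of collar_a_mid in the frame of bottle_a_mid between 0.023 and 0.039 m) or (horizontal distance between collar_b_mid and bottle_a_mid below 0.008 m and z of collar_b_mid in the frame of bottle_a_mid between 0.023 and 0.039 m) or (horizontal distance between collar_c_mid and bottle_a_mid below 0.008 m and z of collar_c_mid in the frame of bottle_a_mid between 0.023 and 0.039 m)) and x of bottle_b_mid in the frame of case between -0.05 and 0.05 m and y of bottle_b_mid in the frame of case between -0.13 and 0.13 m and z of bottle_b_mid in the frame of case between 0.066 and 0.086 m and ((horizontal distance between collar_a_mid and bottle_b_mid below 0.008 m and z of collar_a_mid in the frame of bottle_b_mid between 0.023 and 0.039 m) or (horizontal distance between collar_b_mid and bottle_b_mid below 0.008 m and z of collar_b_mid in the frame of bottle_b_mid between 0.023 and 0.039 m) or (horizontal distance between collar_c_mid and bottle_b_mid below 0.008 m and z of collar_c_mid in the frame of bottle_b_mid between 0.023 and 0.039 m)) and x of bottle_c_mid in the frame of case between -0.05 and 0.05 m and y of bottle_c_mid in the frame of case between -0.13 and 0.13 m and z of bottle_c_mid in the frame of case between 0.066 and 0.086 m and ((horizontal distance between collar_a_mid and bottle_c_mid below 0.008 m and z of collar_a_mid in the frame of bottle_c_mid between 0.023 and 0.039 m) or (horizontal distance between collar_b_mid and bottle_c_mid below 0.008 m and z of collar_b_mid in the frame of bottle_c_mid between 0.023 and 0.039 m) or (horizontal distance between collar_c_mid and bottle_c_mid below 0.008 m and z of collar_c_mid in the frame of bottle_c_mid between 0.023 and 0.039 m)) and value of joint lid below 0.04 rad and value of joint paddle below 0.08 rad and linear speed of each of bottle_a, bottle_b, bottle_c below 0.02 m/s); the robot touches nothing.
It fails at once if the timer or the carton is shoved more than 40 mm (distance of any of timer, film_box from where it was at the start of the episode above 0.04 m).
It fails at once if a bottle is set down into the case without a collar on it (x of bottle_a_mid in the frame of case between -0.05 and 0.05 m and y of bottle_a_mid in the frame of case between -0.134 and 0.134 m and z of bottle_a_mid in the frame of case below 0.1 m and not ((horizontal distance between collar_a_mid and bottle_a_mid below 0.015 m and z of collar_a_mid in the frame of bottle_a_mid between 0.011 and 0.051 m) or (horizontal distance between collar_b_mid and bottle_a_mid below 0.015 m and z of collar_b_mid in the frame of bottle_a_mid between 0.011 and 0.051 m) or (horizontal distance between collar_c_mid and bottle_a_mid below 0.015 m and z of collar_c_mid in the frame of bottle_a_mid between 0.011 and 0.051 m))).
It fails at once if a bottle is set down into the case without a collar on it (x of bottle_b_mid in the frame of case between -0.05 and 0.05 m and y of bottle_b_mid in the frame of case between -0.134 and 0.134 m and z of bottle_b_mid in the frame of case below 0.1 m and not ((horizontal distance between collar_a_mid and bottle_b_mid below 0.015 m and z of collar_a_mid in the frame of bottle_b_mid between 0.011 and 0.051 m) or (horizontal distance between collar_b_mid and bottle_b_mid below 0.015 m and z of collar_b_mid in the frame of bottle_b_mid between 0.011 and 0.051 m) or (horizontal distance between collar_c_mid and bottle_b_mid below 0.015 m and z of collar_c_mid in the frame of bottle_b_mid between 0.011 and 0.051 m))).
It fails at once if a bottle is set down into the case without a collar on it (x of bottle_c_mid in the frame of case between -0.05 and 0.05 m and y of bottle_c_mid in the frame of case between -0.134 and 0.134 m and z of bottle_c_mid in the frame of case below 0.1 m and not ((horizontal distance between collar_a_mid and bottle_c_mid below 0.015 m and z of collar_a_mid in the frame of bottle_c_mid between 0.011 and 0.051 m) or (horizontal distance between collar_b_mid and bottle_c_mid below 0.015 m and z of collar_b_mid in the frame of bottle_c_mid between 0.011 and 0.051 m) or (horizontal distance between collar_c_mid and bottle_c_mid below 0.015 m and z of collar_c_mid in the frame of bottle_c_mid between 0.011 and 0.051 m))).
Of bottle_a, bottle_b, bottle_c only 2 to 3 are there at a start; the rules pass over those that are not, and their reading is None.
At some moment in a run one of collar_a, collar_b, collar_c may be knocked a few centimetres aside while the robot is not near it.
It also fails if it takes over 210 s, if anything falls off the work surface, if the arm or the gripper's body presses on something with over 40 N, if the wrist force passes 120 N, or if a joint passes its speed limit or range.

## Working session

There is one attempt and no reset: what is moved stays moved. The work goes in short steps, Python scripts to look and compute and a shell command to move; the robot and the scene stay as the last step left them, time stands still between calls to the robot, and variables do not carry over. Pictures are saved under pics/ and viewed, about 12 in all and at most 16, crops included, and the job is handed in when it is done.

```bash
mkdir -p pics; ls
cat > h.py <<'E'
from plant import *
import numpy as np, cv2
from scipy.spatial.transform import Rotation as Rn
def snap(n):
    s=snapshot(n); s['R']=cv2.Rodrigues(np.array(s['rvec'],float))[0]; s['K']=np.array(s['intrinsics']); s['t']=np.array(s['tvec'],float).ravel(); return s
def save(s,name,crop=None,k=1):
    im=s['color'][:,:,::-1]
    if crop: im=im[crop[1]:crop[3],crop[0]:crop[2]]
    cv2.imwrite('pics/'+name+'.png',cv2.resize(im,None,fx=k,fy=k,interpolation=cv2.INTER_CUBIC))
def cloud(s):
    z=s['z_map']; v,u=np.indices(z.shape); K=s['K']
    p=np.stack([(u-K[0,2])/K[0,0]*z,(v-K[1,2])/K[1,1]*z,z],-1)
    w=(p-s['t'])@s['R']; w[z==0]=np.nan; return w
def ray(s,u,v,h):
    d=s['R'].T@np.linalg.inv(s['K'])@np.array([u,v,1.]); c=-s['R'].T@s['t']; return c+d*(h-c[2])/d[2]
def st():
    o=get_obs(); print({k:np.round(o[k],3).tolist() for k in('clock','joint_pos','tool_pos','orientation','force','opening')})
def plan(p,rpy=None):
    """shift/turn from current pose in row units (uses measured pose)"""
    o=get_obs(); R0=Rn.from_euler('xyz',o['orientation'],degrees=True)
    print('shift',np.round(R0.inv().apply(np.array(p)-o['tool_pos'])/0.2,3))
    if rpy is not None: print('turn',np.round((R0.inv()*Rn.from_euler('xyz',rpy,degrees=True)).as_rotvec(degrees=True)/360,4))
E
python3 - <<'E'
from h import *
st()
a=snap('scene');b=snap('side')
im=np.hstack([a['color'],b['color']]);print(im.shape)
save(a,'scene0',k=1.4);save(b,'side0',k=1.4)
for s in(a,b): print(-s['R'].T@s['t'],s['R'][2],s['K'][0,0])
np.savez('s0.npz',a=cloud(a),b=cloud(b),ca=a['color'],cb=b['color'])
E
```

```text
pics
{'clock': 0.0, 'joint_pos': [16.507, 20.592, 0.634, -0.021, -70.137, -16.507], 'tool_pos': [0.675, -0.0, 0.24], 'orientation': [-179.992, -0.096, 179.993], 'force': [-0.431, -0.443, 0.159], 'opening': 0.087}
(420, 1120, 3)
[-0.49369337 -0.56396429  1.00691948] [ 0.71289486  0.35901001 -0.60240578] 449.87095661851873
[0.55978576 1.29090851 0.89727923] [ 0.00505586 -0.86214817 -0.50663101] 512.517376619479
```

View pics/scene0.png

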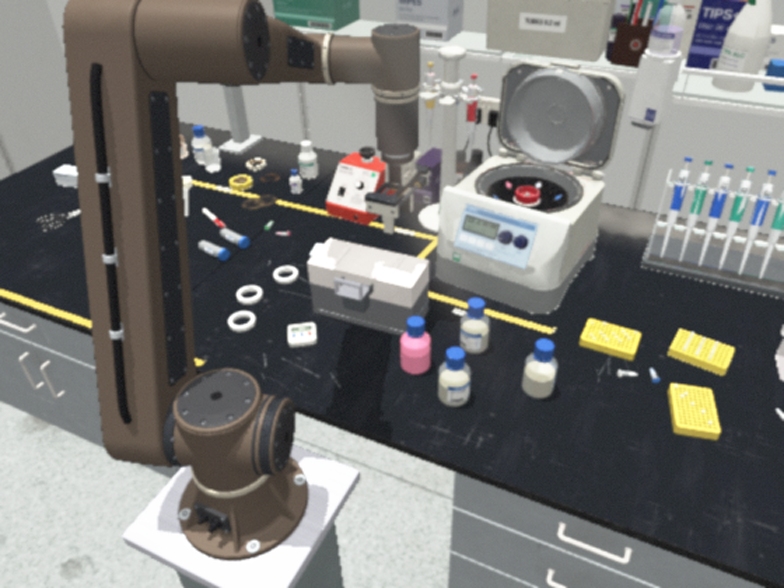

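View pics/side0.png

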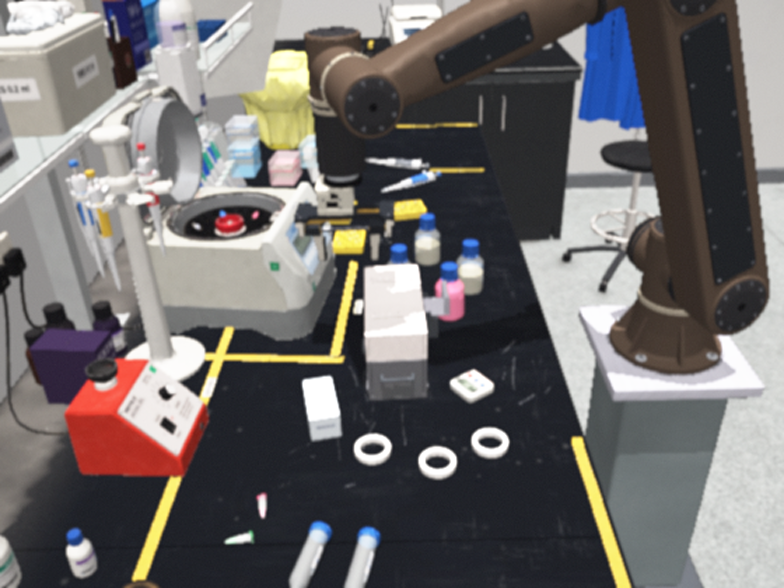

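Scene view (784-wide picture): case with paddle at (350,288); white-filled bottles at (475,325), (454,377), (540,370). The pink one at (415,345) is the decoy. The collars are at (286,274), (249,294), (241,321) and the timer at (302,334). The carton is behind the collars: side view (321,408).

Run:
```python
from h import *
d=np.load('s0.npz')
for n in'ab':
    P=d[n];c=d['c'+n];hsv=cv2.cvtColor(c,cv2.COLOR_RGB2HSV)
    X,Y,Z=P[...,0],P[...,1],P[...,2]
    ws=(X>0.3)&(X<0.95)&(abs(Y)<0.6)
    def comps(m,name,mn=25):
        k,l,s,ce=cv2.connectedComponentsWithStats(m.astype(np.uint8))
        for i in range(1,k):
            if s[i,4]<mn: continue
            q=P[l==i]; print(n,name,s[i,4],'px',ce[i].round(),'med',np.nanmedian(q,0).round(4),'min',np.nanpercentile(q,3,0).round(3),'max',np.nanpercentile(q,97,0).round(3))
    comps(ws&(hsv[...,0]>100)&(hsv[...,0]<125)&(hsv[...,1]>150)&(Z>.06)&(Z<.2),'bluecap')
    comps(ws&(hsv[...,1]<60)&(hsv[...,2]>120)&(Z>.003)&(Z<.03),'low white')
    comps(ws&(hsv[...,1]<70)&(hsv[...,2]>120)&(Z>.035)&(Z<.065),'mid white')
    m=ws&(abs(Z-.156)<.006)&(abs(Y)<.4)
    comps(m,'lidtop')
    k,l,s,ce=cv2.connectedComponentsWithStats(m.astype(np.uint8))
    i=1+np.argmax(s[1:,4]); q=P[l==i][:,:2].astype(np.float32)
    r=cv2.minAreaRect(q); print(n,'lid rect',r, cv2.boxPoints(r).round(3).tolist())
```

```text
a bluecap 58 px [341. 216.] med [ 0.5738 -0.2384  0.1283] min [ 0.556 -0.252  0.125] max [ 0.588 -0.224  0.132]
a bluecap 132 px [297. 232.] med [ 0.4511 -0.1429  0.1265] min [ 0.44  -0.156  0.107] max [ 0.473 -0.125  0.132]
a bluecap 166 px [388. 249.] med [ 0.489  -0.4112  0.1266] min [ 0.479 -0.427  0.103] max [ 0.514 -0.396  0.132]
a bluecap 161 px [325. 255.] med [ 0.3935 -0.2544  0.1268] min [ 0.383 -0.27   0.105] max [ 0.415 -0.237  0.131]
a low white 56 px [164. 168.] med [0.7057 0.5716 0.0247] min [0.691 0.532 0.008] max [0.728 0.598 0.03 ]
a low white 42 px [150. 179.] med [0.6232 0.5752 0.0226] min [0.615 0.547 0.011] max [0.632 0.597 0.029]
a low white 127 px [203. 195.] med [0.6276 0.3262 0.0121] min [0.593 0.294 0.004] max [0.658 0.362 0.019]
a low white 149 px [177. 210.] med [0.5079 0.3602 0.0118] min [0.48  0.33  0.003] max [0.54  0.395 0.018]
a low white 157 px [172. 229.] med [0.4116 0.3125 0.0124] min [0.384 0.283 0.004] max [0.445 0.341 0.018]
a low white 303 px [215. 239.] med [0.4251 0.145  0.0172] min [0.393 0.111 0.005] max [0.464 0.181 0.021]
a low white 92 
[... 3621 characters left out ...]
77. 270.] med [0.6001 0.1801 0.0552] min [0.582 0.174 0.05 ] max [0.612 0.187 0.06 ]
b mid white 52 px [140. 293.] med [0.9483 0.2667 0.0569] min [0.945 0.241 0.052] max [0.95  0.306 0.063]
b lidtop 288 px [197. 193.] med [ 0.8292 -0.058   0.1558] min [ 0.773 -0.194  0.15 ] max [ 0.941 -0.043  0.161]
b lidtop 2003 px [281. 215.] med [0.5858 0.0614 0.1539] min [ 0.532 -0.081  0.151] max [0.641 0.173 0.158]
b lid rect ((0.5869335532188416, 0.04319401830434799), (0.11581279337406158, 0.27677738666534424), 2.67051100730896) [[0.5230000019073486, 0.17900000512599945], [0.5360000133514404, -0.09799999743700027], [0.6510000228881836, -0.09200000017881393], [0.6380000114440918, 0.18400000035762787]]
```

Run:
```python
from h import *
d=np.load('s0.npz')
for n in'ab':
    P=d[n].reshape(-1,3)
    q=P[(P[:,0]>.44)&(P[:,0]<.51)&(abs(P[:,1]-.04)<.06)&(P[:,2]>.09)]
    print(n,len(q)); 
    hi=q[q[:,2]>.145]; print(len(hi),hi.min(0),hi.max(0),np.median(hi,0))
    m=(abs(P[:,2]-.155)<.008)&(P[:,0]>.5)&(P[:,0]<.66)&(abs(P[:,1]-.04)<.15); r=P[m]
    # front edge of lid per y-bin
    for lo in np.arange(-.07,.16,.05):
        s=r[(r[:,1]>lo)&(r[:,1]<lo+.02)]; print(round(lo,3),np.percentile(s[:,0],[1,99]).round(4) if len(s) else 0)
```

```text
a 565
335 [0.44030162 0.00379649 0.14527449] [0.50923048 0.09965885 0.72437578] [0.47437019 0.08383862 0.65140037]
-0.07 [0.5315 0.6426]
-0.02 [0.5274 0.645 ]
0.03 [0.5254 0.6419]
0.08 [0.5219 0.6405]
0.13 [0.5216 0.6339]
b 264
81 [0.47381395 0.00308839 0.14602683] [0.48768743 0.07519479 0.17076517] [0.4819992  0.0553285  0.16574097]
-0.07 [0.5348 0.6493]
-0.02 [0.5333 0.6473]
0.03 [0.5315 0.6422]
0.08 [0.5277 0.6405]
0.13 [0.5266 0.6388]
```

```bash
python3 -m handwheel '[[[0.2,0,-0.1],[0,0,-0.0069]],[[0.5,0.1,-0.15],[0,0,-0.0069]],[[0.97,0.19,-0.15],[0,0,-0.0069]],[[0.97,0.19,-0.15],[0,0,-0.0069]],[[0.97,0.19,-0.15],[0,0,-0.0069]]]' 0.3
python3 - <<'E'
from h import *
st()
s=snap('wrist'); save(s,'w1'); print(-s['R'].T@s['t'],s['R'][2]);s=snap('side'); save(s,'sd1',(240,150,400,260),4)
E
```

```text
clock: 0.52
tool_pos: [0.4786, 0.0379, 0.27]
orientation: [-180.0, -0.1, -177.5]
force: [-0.6, 0.5, 1.5]
opening: 0.0597
{'clock': 0.517, 'joint_pos': [28.054, 0.738, -20.275, -0.024, -69.038, -25.589], 'tool_pos': [0.479, 0.038, 0.27], 'orientation': [-179.998, -0.056, -177.544], 'force': [-0.566, 0.504, 1.463], 'opening': 0.06}
[ 0.48216983 -0.04355372  0.41517661] [-0.01374349  0.29925625 -0.9540738 ]
```

View pics/w1.png

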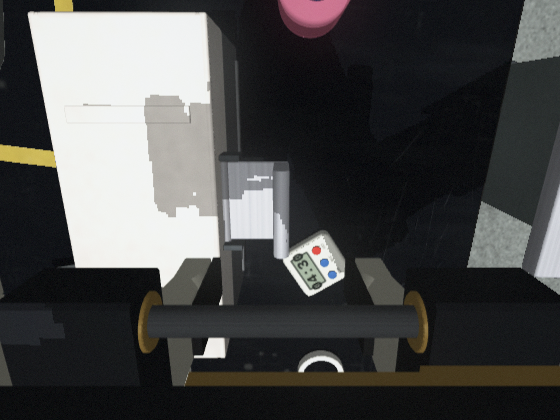

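Run:
```python
from h import *
s=snap('wrist');P=cloud(s).reshape(-1,3)
q=P[(P[:,0]>.45)&(P[:,0]<.515)&(abs(P[:,1]-.04)<.05)&(P[:,2]>.155)&(P[:,2]<.18)]
print(len(q),q.min(0),q.max(0),np.median(q,0))
for lo in(0,.02,.04,.06): 
    r=q[(q[:,1]>lo)&(q[:,1]<lo+.015)]; print(lo,len(r),np.percentile(r,[5,50,95],axis=0).round(4).tolist() if len(r) else 0)
q=P[(abs(P[:,2]-.156)<.006)&(P[:,0]>.51)&(P[:,0]<.67)&(P[:,1]>-.12)&(P[:,1]<.2)].astype(np.float32)
print(cv2.minAreaRect(q[:,:2]),np.median(q,0))
```

```text
1473 [0.47274753 0.0018972  0.15541429] [0.48705659 0.06829638 0.17359978] [0.47995567 0.03160728 0.17081783]
0 363 [[0.4758, 0.0021, 0.1614], [0.4811, 0.0075, 0.1705], [0.4865, 0.0143, 0.1723]]
0.02 331 [[0.4749, 0.0207, 0.1674], [0.4802, 0.0272, 0.1708], [0.4855, 0.0342, 0.1724]]
0.04 307 [[0.4739, 0.0406, 0.1676], [0.4791, 0.0475, 0.171], [0.4846, 0.0539, 0.1726]]
0.06 150 [[0.473, 0.0605, 0.167], [0.4788, 0.0639, 0.1708], [0.4841, 0.0674, 0.1724]]Traceback (most recent call last):
  File "<stdin>", line 8, in <module>
cv2.error: OpenCV(4.12.0) /io/opencv/modules/imgproc/src/convhull.cpp:143: error: (-215:Assertion failed) total >= 0 && (depth == CV_32F || depth == CV_32S) in function 'convexHull'
```

Wrist view: paddle bar at (282,210), lid to its left, timer at (313,262). The bar measures (0.480, 0.037, 0.165), as expected.

```bash
python3 -m handwheel '[[[-0.004,0,0.15],[0,0,0]],[[-0.004,0,0.3],[0,0,0]],[[-0.004,0,0.45],[0,0,0]],[[-0.004,0,0.515],[0,0,0]],[[-0.004,0,0.515],[0,0,0]]]' && python3 -m handwheel '[[[0,0,0],[0,0,0]],[[0,0,0],[0,0,0]],[[0,0,0],[0,0,0]],[[0,0,0],[0,0,0]],[[0,0,0],[0,0,0]]]' 1
python3 - <<'E'
import numpy as np
y=np.radians(2.6);c=np.array([.585,.0427]);ex=np.array([np.cos(y),np.sin(y)])
def bar(pad,lid):
    a=np.radians(143.13)-pad; p=np.array([-.116,.034])+.06*np.array([np.cos(a),np.sin(a)])
    C,S=np.cos(lid),np.sin(lid); p=np.array([C*p[0]+S*p[1],-S*p[0]+C*p[1]])
    return p
b0=bar(0,0)
for pad,lid in [(0,0),(.16,0),(.28,0),(.28,.2),(.28,.4),(.28,.6),(.28,.8),(.28,1.),(.28,1.2),(.28,1.4),(.28,1.6),(.28,1.68)]:
    d=bar(pad,lid)-b0; print(pad,lid,'back mm',(d[0]*1e3).round(1),'up',(d[1]*1e3).round(1),'tool units tx,tz',(-d/.2).round(3))
E
```

```text
clock: 1.08
tool_pos: [0.4802, 0.0371, 0.164]
orientation: [-179.9, -0.4, -177.6]
force: [-0.6, -0.5, 0.0]
opening: 0.0309
clock: 1.5
tool_pos: [0.48, 0.0378, 0.1683]
orientation: [180.0, -0.2, -177.6]
force: [-8.9, 1.9, 5.5]
opening: 0.0108
0 0 back mm 0.0 up 0.0 tool units tx,tz [-0. -0.]
0.16 0 back mm 6.3 up 7.2 tool units tx,tz [-0.032 -0.036]
0.28 0 back mm 11.8 up 11.9 tool units tx,tz [-0.059 -0.059]
0.28 0.2 back mm 31.1 up 40.5 tool units tx,tz [-0.156 -0.202]
0.28 0.4 back mm 55.7 up 64.7 tool units tx,tz [-0.279 -0.323]
0.28 0.6 back mm 84.6 up 83.5 tool units tx,tz [-0.423 -0.417]
0.28 0.8 back mm 116.7 up 96.2 tool units tx,tz [-0.583 -0.481]
0.28 1.0 back mm 150.7 up 102.3 tool units tx,tz [-0.753 -0.511]
0.28 1.2 back mm 185.2 up 101.5 tool units tx,tz [-0.926 -0.508]
0.28 1.4 back mm 218.8 up 93.9 tool units tx,tz [-1.094 -0.469]
0.28 1.6 back mm 250.3 up 79.7 tool units tx,tz [-1.251 -0.399]
0.28 1.68 back mm 262.0 up 72.4 tool units tx,tz [-1.31  -0.362]
```

```bash
python3 -m handwheel '[[[-0.016,0,-0.02],[0,0,0]],[[-0.032,0,-0.036],[0,0,0]],[[-0.059,0,-0.059],[0,0,0]],[[-0.062,0,-0.062],[0,0,0]],[[-0.062,0,-0.062],[0,0,0]]]' && python3 -m handwheel '[[[-0.022,0,-0.034],[0,0,0]],[[-0.044,0,-0.07],[0,0,0]],[[-0.094,0,-0.14],[0,0,0]],[[-0.094,0,-0.14],[0,0,0]],[[-0.094,0,-0.14],[0,0,0]]]'
python3 - <<'E'
from h import *
s=snap('side'); save(s,'sd2',(220,120,380,260),4)
E
```

```text
clock: 1.92
tool_pos: [0.491, 0.0381, 0.1807]
orientation: [-180.0, -0.3, -177.6]
force: [-17.0, 3.8, 11.5]
opening: 0.0112
clock: 2.33
tool_pos: [0.5109, 0.0391, 0.2094]
orientation: [180.0, -0.2, -177.5]
force: [-13.8, 2.0, 9.7]
opening: 0.011
```

View pics/sd2.png

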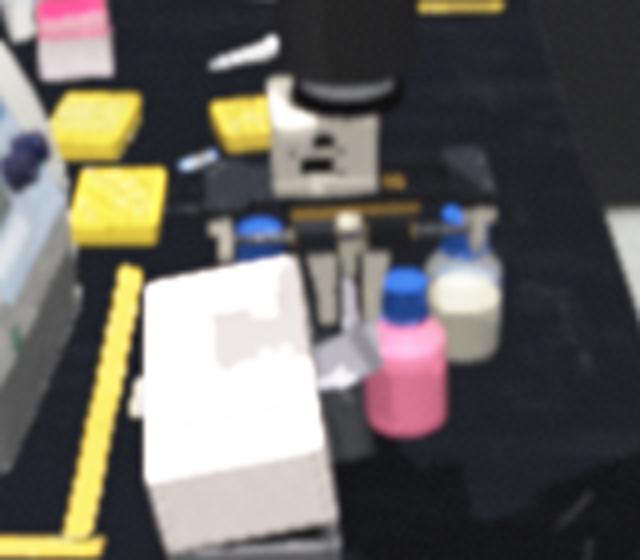

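The lid is lifting at the front with the bar held between the fingers. I'll follow the arc.

```bash
python3 -m handwheel '[[[-0.058,0,-0.063],[0,0,0]],[[-0.123,0,-0.121],[0,0,0]],[[-0.193,0,-0.171],[0,0,0]],[[-0.267,0,-0.215],[0,0,0]],[[-0.345,0,-0.25],[0,0,0]]]' && python3 -m handwheel '[[[-0.082,0,-0.029],[0,0,0]],[[-0.166,0,-0.05],[0,0,0]],[[-0.252,0,-0.059],[0,0,0]],[[-0.338,0,-0.063],[0,0,0]],[[-0.338,0,-0.063],[0,0,0]]]'
```

```text
clock: 2.8
tool_pos: [0.5812, 0.0419, 0.2609]
orientation: [180.0, 0.0, -177.5]
force: [-4.6, 0.1, 4.8]
opening: 0.0108
clock: 3.22
tool_pos: [0.653, 0.0449, 0.2731]
orientation: [-180.0, 0.3, -177.5]
force: [2.5, -1.0, 8.9]
opening: 0.011
```

```bash
python3 -m handwheel '[[[-0.087,0,0.005],[0,0,0]],[[-0.172,0,0.022],[0,0,0]],[[-0.255,0,0.044],[0,0,0]],[[-0.334,0,0.075],[0,0,0]],[[-0.412,0,0.112],[0,0,0]]]' && python3 -m handwheel '[[[-0.03,0,0.018],[0,0,0]],[[-0.06,0,0.038],[0,0,0]],[[-0.06,0,0.038],[0,0,0]],[[-0.06,0,0.038],[0,0,0]],[[-0.06,0,0.038],[0,0,0]]]';  python3 - <<'E'
from h import *
s=snap('side'); save(s,'sd3',(180,80,400,260),3)
E
```

```text
clock: 3.63
tool_pos: [0.7336, 0.0483, 0.2513]
orientation: [-180.0, 0.3, -177.5]
force: [-0.3, -1.7, 3.3]
opening: 0.0109
clock: 4.05
tool_pos: [0.7446, 0.0489, 0.2423]
orientation: [-180.0, 0.2, -177.5]
force: [3.7, -3.5, 3.9]
opening: 0.0109
```

View pics/sd3.png

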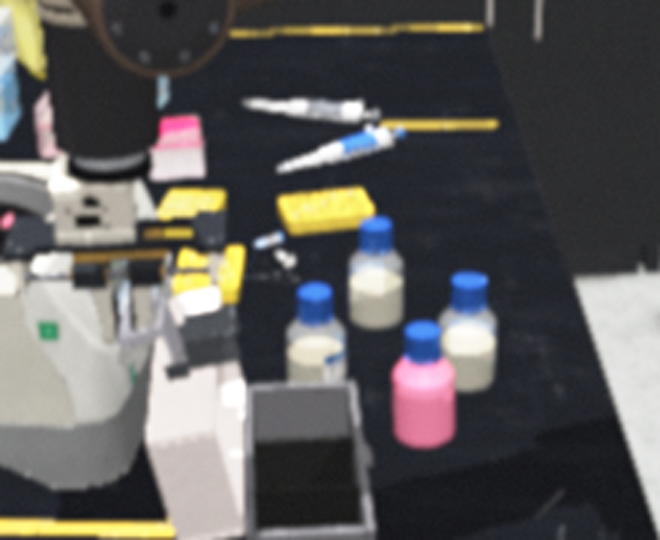

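The lid stands open at about 1.65 rad. Now release gently and rise.

```bash
python3 -m handwheel '[[[0,0,0],[0,0,0]],[[0,0,0],[0,0,0]],[[0,0,0],[0,0,0]],[[0,0,-0.1],[0,0,0]],[[0,0,-0.25],[0,0,0]]]' 0.5 && python3 -m handwheel '[[[0,0,-0.1],[0,0,0]],[[0,0,-0.2],[0,0,0]],[[0,0,-0.2],[0,0,0]]]'
python3 - <<'E'
from h import *
s=snap('side'); P=cloud(s).reshape(-1,3); a=snap('scene'); Q=cloud(a)
# lid top face: points near plane behind hinge
q=P[(P[:,0]>.6)&(P[:,0]<.76)&(P[:,1]>.17)&(P[:,1]<.19)&(P[:,2]>.1)&(P[:,2]<.24)]
for lo in np.arange(.1,.24,.02):
    r=q[(q[:,2]>lo)&(q[:,2]<lo+.02)]; print(lo.round(2),len(r),(r[:,0].min().round(3),r[:,0].max().round(3)) if len(r) else 0)
# collars by white low mask
for s in(a,s):
    c=cloud(s);hsv=cv2.cvtColor(s['color'],cv2.COLOR_RGB2HSV)
    m=(hsv[...,1]<60)&(hsv[...,2]>130)&(c[...,2]>.003)&(c[...,2]<.03)&(c[...,0]>.35)&(c[...,0]<.7)&(c[...,1]>.25)&(c[...,1]<.45)
    k,l,stt,ce=cv2.connectedComponentsWithStats(m.astype(np.uint8))
    for i in range(1,k):
        if stt[i,4]>60:
            v,u=np.nonzero(l==i); w=np.array([ray(s,x,y,.014) for x,y in zip(u,v)],np.float32)[:,:2]
            t=c[l==i]; t=t[t[:,2]>.011].astype(np.float32)
            print(ce[i].round(),'top pts circle',np.round(cv2.minEnclosingCircle(t[:,:2]),4) if 0 else [np.round(x,4) for x in cv2.minEnclosingCircle(t[:,:2])],'mean',t.mean(0))
st()
E
```

```text
clock: 4.52
tool_pos: [0.7415, 0.0498, 0.2866]
orientation: [-180.0, -0.5, -177.5]
force: [1.0, 0.3, 0.2]
opening: 0.022
clock: 4.77
tool_pos: [0.7446, 0.0497, 0.3355]
orientation: [180.0, 0.3, -177.5]
force: [0.5, -0.2, 0.2]
opening: 0.022
0.1 144 (np.float64(0.642), np.float64(0.705))
0.12 149 (np.float64(0.646), np.float64(0.709))
0.14 152 (np.float64(0.649), np.float64(0.71))
0.16 157 (np.float64(0.652), np.float64(0.716))
0.18 168 (np.float64(0.656), np.float64(0.718))
0.2 46 (np.float64(0.66), np.float64(0.709))
0.22 0 0Traceback (most recent call last):
  File "<stdin>", line 16, in <module>
cv2.error: OpenCV(4.12.0) /io/opencv/modules/imgproc/src/shapedescr.cpp:201: error: (-215:Assertion failed) count >= 0 && (depth == CV_32F || depth == CV_32S) in function 'minEnclosingCircle'
```

```bash
python3 -m handwheel '[[[0.59,1,0],[0,0,-0.095]],[[0.59,1,0],[0,0,-0.095]],[[0.59,1,0],[0,0,-0.095]],[[0.59,1,0],[0,0,-0.095]],[[0.59,1,0],[0,0,-0.095]]]' -1; python3 -c "
from h import *
st();plan((.627,.327,.24),(180,0,-87.5))"
```

```text
clock: 5.28
tool_pos: [0.6281, 0.2253, 0.3288]
orientation: [179.9, -0.2, -143.0]
force: [1.1, 0.7, 0.2]
opening: 0.0496
{'clock': 5.283, 'joint_pos': [36.409, 17.742, 7.953, -0.051, -80.365, 0.643], 'tool_pos': [0.628, 0.225, 0.329], 'orientation': [179.948, -0.153, -142.957], 'force': [1.054, 0.73, 0.218], 'opening': 0.05}
shift [-0.303  0.409  0.443]
turn [ 0.0003 -0.0003 -0.154 ]
```

```bash
python3 -m handwheel '[[[-0.303,0.409,0.44],[0,0,-0.098]],[[-0.303,0.409,0.44],[0,0,-0.098]],[[-0.303,0.409,0.44],[0,0,-0.098]],[[-0.303,0.409,0.44],[0,0,-0.098]],[[-0.303,0.409,0.44],[0,0,-0.098]]]' && python3 -m handwheel '[[[0,0,0],[0,0,-0.056]],[[0,0,0],[0,0,-0.056]],[[0,0,0],[0,0,-0.056]],[[0,0,0],[0,0,-0.056]]]'
cat >> h.py <<'E'
def rings(s,n='x'):
    c=cloud(s);hsv=cv2.cvtColor(s['color'],cv2.COLOR_RGB2HSV)
    m=(hsv[...,1]<60)&(hsv[...,2]>120)&(c[...,2]>.008)&(c[...,2]<.024)&(c[...,0]>.35)&(c[...,0]<.72)&(c[...,1]>.22)&(c[...,1]<.46)
    k,l,stt,ce=cv2.connectedComponentsWithStats(m.astype(np.uint8))
    for i in range(1,k):
        if stt[i,4]>60:
            t=c[l==i][:,:2]; A=np.c_[2*t,np.ones(len(t))]
            e=np.array(t,np.float32); mc=cv2.minEnclosingCircle(e.reshape(-1,1,2))
            sol=np.linalg.lstsq(A,(t**2).sum(1),rcond=None)[0]
            print(n,ce[i].round(),stt[i,4],'fit',sol[:2].round(4),'r',np.sqrt(sol[2]+sol[0]**2+sol[1]**2).round(4),'enclosing',np.round(mc[0],4),round(mc[1],4))
E
python3 - <<'E'
from h import *
st()
for n in('wrist','side','scene'):
    s=snap(n); rings(s,n)
    if n=='wrist': save(s,'w2')
E
```

```text
clock: 5.7
tool_pos: [0.627, 0.3277, 0.2363]
orientation: [179.7, -0.4, -107.5]
force: [-0.6, -0.6, -0.8]
opening: 0.083
clock: 6.03
tool_pos: [0.6289, 0.3257, 0.2407]
orientation: [179.8, -0.1, -87.6]
force: [0.3, 0.1, -0.2]
opening: 0.0874
{'clock': 6.033, 'joint_pos': [43.068, 23.766, 5.604, -0.047, -72.005, 49.344], 'tool_pos': [0.629, 0.326, 0.241], 'orientation': [179.844, -0.075, -87.603], 'force': [0.258, 0.131, -0.226], 'opening': 0.087}
wrist [331. 109.] 76 fit [0.7151 0.2253] r 0.0573 enclosing [0.7033 0.2805] 0.0168
wrist [286. 182.] 1233 fit [0.6273 0.3217] r 0.0278 enclosing [0.6269 0.3214] 0.032
wrist [249. 277.] 1089 fit [0.5137 0.3588] r 0.0279 enclosing [0.5124 0.3595] 0.0323
wrist [286. 356.] 645 fit [0.4168 0.3121] r 0.0276 enclosing [0.4157 0.3122] 0.0319
side [237. 307.] 69 fit [0.7028 0.2831] r 0.0102 enclosing [0.7032 0.282 ] 0.0171
side [350. 315.] 177 fit [0.416  0.3154] r 0.028 enclosing [0.4159 0.3146] 0.0333
side [266. 320.] 172 fit [0.627  0.3256] r 0.028 enclosing [0.6264 0.3248] 0.0345
side [312. 329.] 192 fit [0.5125 0.3623] r 0.0279 enclosing [0.5109 0.3625] 0.0342
scene [204. 195.] 93 fit [0.6236 0.3221] r 0.0278 enclosing [0.625  0.3209] 0.0347
scene [177. 210.] 102 fit [0.5095 0.3599] r 0.0283 enclosing [0.5107 0.3594] 0.0349
scene [172. 229.] 114 fit [0.4128 0.3124] r 0.0285 enclosing [0.4123 0.3131] 0.035
```

View pics/w2.png

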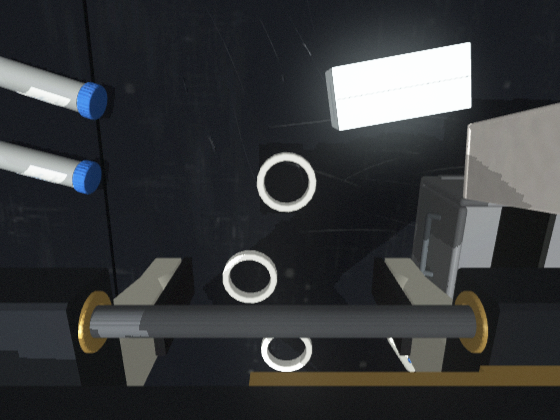

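Collars at wrist pixels (286,182), (249,277), (286,356); carton at (400,87). All three cameras agree to about 4 mm. Descending on collar A.

```bash
python3 -m handwheel '[[[0.013,0.009,0.2],[0,0,0]],[[0.013,0.009,0.4],[0,0,0]],[[0.013,0.009,0.6],[0,0,0]],[[0.013,0.009,0.8],[0,0,0]],[[0.013,0.009,0.9],[0,0,0]]]' && python3 -m handwheel '[[[0,0,0.13],[0,0,0]],[[0,0,0.205],[0,0,0]],[[0,0,0.205],[0,0,0]],[[0,0,0.205],[0,0,0]]]' && python3 -c "
from h import *
plan((.627,.323,.0185),(180,0,-87.5))"
```

```text
clock: 6.6
tool_pos: [0.6255, 0.3213, 0.057]
orientation: [179.7, -0.2, -88.1]
force: [-0.5, 0.1, -1.1]
opening: 0.0873
clock: 6.93
tool_pos: [0.6278, 0.3227, 0.0207]
orientation: [179.9, -0.1, -88.0]
force: [0.6, -0.3, 0.7]
opening: 0.0872
shift [-0.002  0.004  0.011]
turn [ 0.0003 -0.0002 -0.0013]
```

```bash
python3 -m handwheel '[[[0,0.002,0.01],[0,0,0]],[[0,0.002,0.01],[0,0,0]],[[0,0.002,0.01],[0,0,0]],[[0,0.002,0.01],[0,0,0]],[[0,0.002,0.01],[0,0,0]]]' 1 && python3 -m handwheel '[[[0,0,-0.05],[0,0,0]],[[0,0,-0.2],[0,0,0]],[[0,0,-0.4],[0,0,0]],[[0,0,-0.6],[0,0,0]],[[0,0,-0.8],[0,0,0]]]'
python3 - <<'E'
from h import *
for n in('side','scene'):
    s=snap(n); c=cloud(s);hsv=cv2.cvtColor(s['color'],cv2.COLOR_RGB2HSV)
    m=(hsv[...,0]>100)&(hsv[...,0]<125)&(hsv[...,1]>150)&(abs(c[...,2]-.115)<.025)&(c[...,0]>.35)&(c[...,0]<.65)&(c[...,1]<-.08)&(c[...,1]>-.5)
    k,l,stt,ce=cv2.connectedComponentsWithStats(m.astype(np.uint8))
    for i in range(1,k):
        if stt[i,4]>40:
            t=c[l==i]; t=t[t[:,2]>.1]; t=t[:,:2]; A=np.c_[2*t,np.ones(len(t))]; 
            v,u=np.nonzero(l==i); top=np.array([ray(s,(u.min()+u.max())/2,v.min()+ (u.max()-u.min())*.30,.128)])
            # fixed-radius circle fit (side wall pts r=.0195)
            q=c[l==i]; q=q[(q[:,2]<.122)][:,:2]
            from scipy.optimize import least_squares
            f=least_squares(lambda p:np.hypot(*(q-p).T)-.0195,q.mean(0)+[.0,-.01 if n=='side' else .01],loss='soft_l1',f_scale=.001)
            print(n,ce[i].round(),stt[i,4],'wall fit',f.x.round(4),len(q))
st()
E
```

```text
clock: 7.35
tool_pos: [0.6283, 0.3236, 0.0207]
orientation: [-179.9, 0.1, -87.9]
force: [-1.0, 0.3, 2.4]
opening: 0.0639
clock: 7.77
tool_pos: [0.6275, 0.3228, 0.1821]
orientation: [180.0, -0.0, -87.9]
force: [1.6, 0.9, -1.7]
opening: 0.0639
side [285. 181.] 131 wall fit [ 0.5756 -0.2358] 76
side [335. 180.] 47 wall fit [ 0.4033 -0.2533] 47
side [320. 193.] 122 wall fit [ 0.4604 -0.1383] 67
scene [340. 216.] 61 wall fit [ 0.5638 -0.2242] 1
scene [297. 232.] 132 wall fit [ 0.4612 -0.1366] 43
scene [389. 249.] 168 wall fit [ 0.5014 -0.4102] 56
scene [325. 255.] 162 wall fit [ 0.4026 -0.252 ] 58
{'clock': 7.867, 'joint_pos': [42.996, 25.143, 0.897, 0.158, -64.978, 49.119], 'tool_pos': [0.631, 0.325, 0.189], 'orientation': [-179.319, 0.398, -87.816], 'force': [0.468, -0.078, 0.406], 'opening': 0.064}
```

```bash
python3 -m handwheel '[[[0.97,0.45,-0.25],[0,0,0]],[[0.97,0.45,-0.25],[0,0,0]],[[0.97,0.45,-0.25],[0,0,0]],[[0.97,0.45,-0.25],[0,0,0]],[[0.97,0.45,-0.25],[0,0,0]]]' && python3 -m handwheel '[[[1,0,0],[0,0,0]],[[1,0,0],[0,0,0]],[[1,0,0],[0,0,0]],[[1,0,0],[0,0,0]],[[1,0,0],[0,0,0]]]' && python3 -c "
from h import *
st();plan((.5756,-.2365,.22),(180,0,-87.5))"
```

```text
clock: 8.28
tool_pos: [0.5481, 0.1344, 0.2278]
orientation: [-180.0, 0.0, -87.9]
force: [1.1, -0.4, -0.2]
opening: 0.0641
clock: 8.7
tool_pos: [0.5561, -0.0663, 0.228]
orientation: [-179.9, 0.0, -87.9]
force: [1.1, 0.4, -0.7]
opening: 0.0639
{'clock': 8.7, 'joint_pos': [13.233, 10.238, -15.157, 0.008, -64.536, 78.864], 'tool_pos': [0.556, -0.066, 0.228], 'orientation': [-179.931, 0.006, -87.9], 'force': [1.081, 0.409, -0.719], 'opening': 0.064}
shift [ 0.854 -0.066  0.04 ]
turn [-0.0002  0.     -0.0011]
```

```bash
python3 -m handwheel '[[[0.85,-0.066,0.04],[0,0,0]],[[0.85,-0.066,0.04],[0,0,0]],[[0.85,-0.066,0.04],[0,0,0]],[[0.85,-0.066,0.04],[0,0,0]],[[0.85,-0.066,0.04],[0,0,0]]]' && python3 -m handwheel '[[[0,0,0],[0,0,0]],[[0,0,0],[0,0,0]]]'
python3 - <<'E'
from h import *
st(); s=snap('wrist'); save(s,'w3')
c=cloud(s);hsv=cv2.cvtColor(s['color'],cv2.COLOR_RGB2HSV)
m=(hsv[...,0]>100)&(hsv[...,0]<125)&(hsv[...,1]>150)&(abs(c[...,2]-.128)<.006)
t=c[m]; print(len(t),t.min(0),t.max(0))
m=(hsv[...,1]<60)&(hsv[...,2]>120)&(abs(c[...,2]-.21)<.03); t=c[m]; print(len(t),t.min(0) if len(t) else 0,t.max(0) if len(t) else 0)
E
```

```text
clock: 9.12
tool_pos: [0.5758, -0.2387, 0.2187]
orientation: [180.0, -0.1, -88.1]
force: [-0.5, 0.9, -0.6]
opening: 0.0639
clock: 9.28
tool_pos: [0.5758, -0.2335, 0.219]
orientation: [180.0, 0.0, -88.0]
force: [0.5, 1.3, -0.6]
opening: 0.0639
{'clock': 9.283, 'joint_pos': [-4.105, 16.373, -8.215, -0.016, -65.427, 96.139], 'tool_pos': [0.576, -0.234, 0.219], 'orientation': [179.987, 0.016, -87.973], 'force': [0.48, 1.257, -0.628], 'opening': 0.064}
759 [ 0.55623289 -0.2532783   0.12638249] [ 0.59267769 -0.21918637  0.13107289]
6565 [ 0.5430122  -0.28252037  0.2003643 ] [ 0.60632401 -0.18382702  0.23999912]
```

View pics/w3.png

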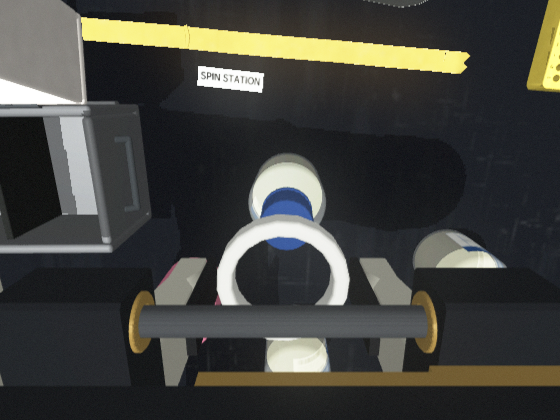

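Wrist view: the held ring (283,275) and the bottle cap behind it (287,218) line up within about 2 mm. Lowering the collar.

```bash
python3 -m handwheel '[[[0,0,0.1],[0,0,0]],[[0,0,0.2],[0,0,0]],[[0,0,0.3],[0,0,0]],[[0,0,0.38],[0,0,0]],[[0,0,0.43],[0,0,0]]]' && python3 -m handwheel '[[[0,0,0.05],[0,0,0]],[[0,0,0.1],[0,0,0]],[[0,0,0.11],[0,0,0]],[[0,0,0.11],[0,0,0]]]' && python3 -m handwheel '[[[0,0,0],[0,0,0]],[[0,0,0],[0,0,0]],[[0,0,0],[0,0,0]],[[0,0,0],[0,0,0]],[[0,0,0],[0,0,0]]]' -0.9
python3 - <<'E'
from h import *
st(); s=snap('side'); save(s,'sd4',(240,110,380,230),4)
E
```

```text
clock: 9.75
tool_pos: [0.5758, -0.2313, 0.1318]
orientation: [179.9, 0.0, -87.8]
force: [0.1, -1.0, -0.3]
opening: 0.0639
clock: 10.08
tool_pos: [0.5765, -0.2331, 0.111]
orientation: [-180.0, -0.0, -87.8]
force: [-0.1, -0.8, -0.6]
opening: 0.0641
clock: 10.5
tool_pos: [0.5763, -0.2331, 0.1113]
orientation: [-180.0, 0.0, -87.9]
force: [-0.2, -0.0, -0.8]
opening: 0.083
{'clock': 10.5, 'joint_pos': [-4.058, 21.787, -15.687, -0.006, -52.499, 96.181], 'tool_pos': [0.576, -0.233, 0.111], 'orientation': [-179.973, 0.002, -87.88], 'force': [-0.239, -0.031, -0.834], 'opening': 0.083}
```

View pics/sd4.png

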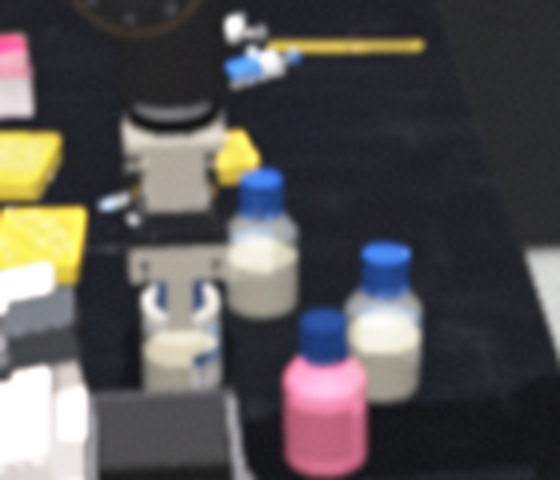

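The collar sits on the shoulder (crop 180,300). Raise 8 mm and grip the cap.

```bash
python3 -m handwheel '[[[0.01,0,-0.042],[0,0,0]],[[0.01,0,-0.042],[0,0,0]],[[0.01,0,-0.042],[0,0,0]]]' && python3 -m handwheel '[[[0,0,0],[0,0,0]],[[0,0,0],[0,0,0]],[[0,0,0],[0,0,0]],[[0,0,0],[0,0,0]],[[0,0,0],[0,0,0]]]' 1 && python3 -m handwheel '[[[0,0,0],[0,0,0]],[[0,0,0],[0,0,0]],[[0,0,-0.1],[0,0,0]],[[0,0,-0.25],[0,0,0]],[[0,0,-0.4],[0,0,0]]]' && python3 -m handwheel '[[[0,0,-0.2],[0,0,0]],[[0,0,-0.25],[0,0,0]],[[0,0,-0.25],[0,0,0]]]'
python3 - <<'E'
from h import *
st()
# bay targets
y=np.radians(2.6);c=np.array([.585,.0427])
for n,b in(('left',.086),('mid',0),('right',-.086)): print(n,(c+b*np.array([-np.sin(y),np.cos(y)])).round(4))
# rim check from side & wrist
for nm in('side',):
    s=snap(nm);P=cloud(s).reshape(-1,3)
    q=P[(abs(P[:,2]-.095)<.004)&(P[:,0]>.48)&(P[:,0]<.66)&(P[:,1]>-.13)&(P[:,1]<.2)].astype(np.float32)
    print(len(q),cv2.minAreaRect(q[:,:2].reshape(-1,1,2)),q.min(0),q.max(0))
plan((.589,-.043,.262),(180,0,-87.5))
E
```

```text
clock: 10.8
tool_pos: [0.5769, -0.2353, 0.1203]
orientation: [-179.9, -0.0, -87.9]
force: [0.5, 0.1, -0.2]
opening: 0.0833
clock: 11.22
tool_pos: [0.5763, -0.2352, 0.1193]
orientation: [180.0, -0.0, -87.9]
force: [0.6, 0.3, 0.3]
opening: 0.0555
clock: 11.63
tool_pos: [0.575, -0.2348, 0.1985]
orientation: [179.8, 0.1, -87.9]
force: [0.1, 0.0, -3.6]
opening: 0.0369
clock: 11.88
tool_pos: [0.5779, -0.2355, 0.2531]
orientation: [-179.6, -0.1, -87.9]
force: [0.4, 0.3, -4.0]
opening: 0.0372
{'clock': 11.883, 'joint_pos': [-4.249, 15.146, -5.367, 0.034, -69.12, 96.372], 'tool_pos': [0.578, -0.235, 0.253], 'orientation': [-179.639, -0.072, -87.865], 'force': [0.368, 0.331, -4.017], 'opening': 0.037}
left [0.5811 0.1286]
mid [0.585  0.0427]
right [ 0.5889 -0.0432]Traceback (most recent call last):
  File "<stdin>", line 10, in <module>
cv2.error: OpenCV(4.12.0) /io/opencv/modules/imgproc/src/convhull.cpp:143: error: (-215:Assertion failed) total >= 0 && (depth == CV_32F || depth == CV_32S) in function 'convexHull'
```

```bash
for i in 1 2; do python3 -m handwheel '[[[0,0,-0.055],[0,0,0.099]],[[0,0,-0.055],[0,0,0.099]],[[0,0,-0.055],[0,0,0.099]],[[0,0,-0.055],[0,0,0.099]],[[0,0,-0.055],[0,0,0.099]]]' >/dev/null; done;  for i in 1 2 3; do python3 -m handwheel '[[[0,0,0],[0,0,0.099]],[[0,0,0],[0,0,0.099]],[[0,0,0],[0,0,0.099]],[[0,0,0],[0,0,0.099]],[[0,0,0],[0,0,0.099]]]' ; done
python3 - <<'E'
from h import *
st(); plan((.575,.128,.28),(180,0,92.5))
E
```

```text
clock: 13.18
tool_pos: [0.575, -0.2346, 0.268]
orientation: [180.0, -0.3, 164.8]
force: [0.6, -0.5, -3.3]
opening: 0.0368
clock: 13.6
tool_pos: [0.5751, -0.2346, 0.268]
orientation: [-179.8, -0.2, 129.2]
force: [-0.4, -0.4, -4.2]
opening: 0.0369
clock: 14.02
tool_pos: [0.5751, -0.2346, 0.268]
orientation: [-179.7, -0.1, 93.5]
force: [0.0, -0.1, -3.2]
opening: 0.037
{'clock': 14.017, 'joint_pos': [-4.246, 14.78, -3.871, -0.071, -71.634, -82.186], 'tool_pos': [0.575, -0.235, 0.268], 'orientation': [-179.727, -0.105, 93.546], 'force': [0.006, -0.064, -3.236], 'opening': 0.037}
shift [ 1.81   0.112 -0.057]
turn [-0.0008 -0.0003  0.0029]
```

```bash
for i in 1 2; do python3 -m handwheel '[[[0.2,0.01,0],[0,0,0.001]],[[0.4,0.03,0],[0,0,0.001]],[[0.6,0.04,0],[0,0,0.001]],[[0.8,0.05,0],[0,0,0.001]],[[0.905,0.056,0],[0,0,0.001]]]'; done; python3 -m handwheel '[[[0,0,0],[0,0,0]],[[0,0,0],[0,0,0]],[[0,0,0],[0,0,0]]]'
python3 - <<'E'
from h import *
plan((.575,.128,.28),(180,0,92.5))
s=snap('scene'); save(s,'sc2',(170,100,400,290),3)
E
```

```text
clock: 14.43
tool_pos: [0.5735, -0.0504, 0.2684]
orientation: [-179.8, -0.1, 93.6]
force: [0.8, -0.7, -3.7]
opening: 0.0369
clock: 14.85
tool_pos: [0.5735, 0.131, 0.2682]
orientation: [-179.8, 0.0, 93.3]
force: [-0.1, 0.4, -3.4]
opening: 0.0371
clock: 15.1
tool_pos: [0.574, 0.1273, 0.2691]
orientation: [-179.8, 0.1, 93.2]
force: [1.2, 0.6, -3.3]
opening: 0.0365
shift [ 0.003  0.005 -0.054]
turn [-0.0006  0.0002  0.002 ]
```

View pics/sc2.png

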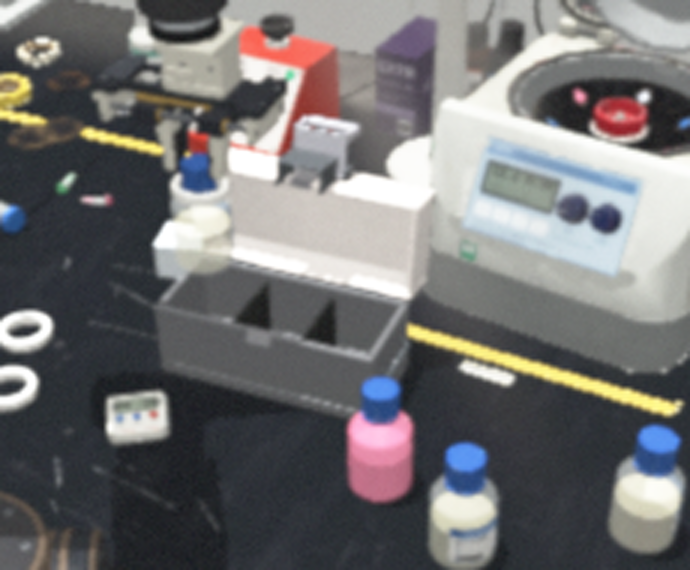

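Collared bottle hangs over the left bay (scene crop 200,215; bays at 220, 280 and 340, row 315). Lowering.

```bash
python3 -m handwheel '[[[0,0,0.15],[0,0,0]],[[0,0,0.3],[0,0,0]],[[0,0,0.42],[0,0,0]],[[0,0,0.54],[0,0,0]],[[0,0,0.62],[0,0,0]]]' && python3 -m handwheel '[[[0,0,0.03],[0,0,0]],[[0,0,0.06],[0,0,0]],[[0,0,0.065],[0,0,0]],[[0,0,0.065],[0,0,0]],[[0,0,0.065],[0,0,0]]]'
```

```text
clock: 15.57
tool_pos: [0.5737, 0.1256, 0.1444]
orientation: [-179.8, 0.1, 93.1]
force: [-0.4, -0.8, -4.4]
opening: 0.0368
clock: 15.98
tool_pos: [0.5784, 0.1262, 0.1399]
orientation: [179.5, 0.0, 93.2]
force: [-4.2, -4.2, 25.9]
opening: 0.037
```

Run:
```python
from h import *
st(); a=snap('scene'); b=snap('wrist')
A=cv2.resize(a['color'][110:260,200:350],(400,400),interpolation=cv2.INTER_CUBIC);B=cv2.resize(b['color'],(400,300))
im=np.zeros((400,800,3),np.uint8);im[:,:400]=A;im[:300,400:]=B
cv2.imwrite('pics/mix1.png',im[:,:,::-1])
c=cloud(a);hsv=cv2.cvtColor(a['color'],cv2.COLOR_RGB2HSV)
for s in(a,b,snap('side')):
    c=cloud(s);hsv=cv2.cvtColor(s['color'],cv2.COLOR_RGB2HSV)
    m=(hsv[...,0]>100)&(hsv[...,0]<125)&(hsv[...,1]>150)&(abs(c[...,0]-.575)<.05)&(abs(c[...,1]-.128)<.05)&(c[...,2]>.09)
    if m.sum(): print(m.sum(),np.percentile(c[m],[2,50,98],axis=0).round(4).tolist())
```

```text
{'clock': 15.983, 'joint_pos': [31.363, 17.363, -18.23, 0.287, -54.008, -118.293], 'tool_pos': [0.578, 0.126, 0.14], 'orientation': [179.539, 0.017, 93.237], 'force': [-4.22, -4.205, 25.947], 'opening': 0.037}
69 [[0.5567, 0.1106, 0.1195], [0.5635, 0.1209, 0.1383], [0.5819, 0.138, 0.1462]]
3525 [[0.5607, 0.1087, 0.1405], [0.5735, 0.1249, 0.1418], [0.5851, 0.1422, 0.1432]]
8 [[0.532, 0.1267, 0.1538], [0.5322, 0.1295, 0.3572], [0.5577, 0.1402, 0.366]]
```

View pics/mix1.png

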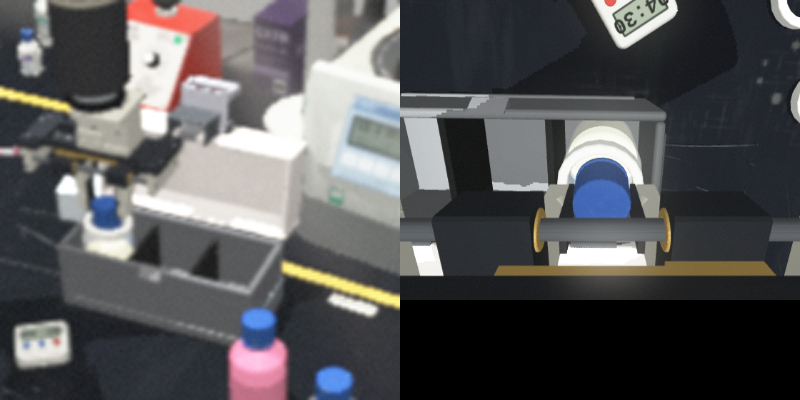

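Cap top reads 0.141, so the bottle is on the bay floor. It had slipped about 9 mm in the grip because I lifted before the full grip force had built up. Release and rise.

```bash
python3 -m handwheel '[[[0,0,-0.01],[0,0,0]],[[0,0,-0.02],[0,0,0]],[[0,0,-0.02],[0,0,0]],[[0,0,-0.02],[0,0,0]],[[0,0,-0.02],[0,0,0]]]' -0.35 && python3 -m handwheel '[[[0,0,-0.05],[0,0,0]],[[0,0,-0.2],[0,0,0]],[[0,0,-0.4],[0,0,0]],[[0,0,-0.6],[0,0,0]],[[0,0,-0.6],[0,0,0]]]'
python3 - <<'E'
from h import *
for n in('wrist','side'):
    s=snap(n); c=cloud(s);hsv=cv2.cvtColor(s['color'],cv2.COLOR_RGB2HSV)
    m=(hsv[...,0]>100)&(hsv[...,0]<125)&(hsv[...,1]>150)&(abs(c[...,0]-.575)<.05)&(abs(c[...,1]-.128)<.05)&(abs(c[...,2]-.13)<.03)
    print(n,'cap',m.sum(),np.percentile(c[m],[2,50,98],axis=0).round(4).tolist())
    m=(hsv[...,1]<60)&(hsv[...,2]>140)&(abs(c[...,0]-.575)<.04)&(abs(c[...,1]-.128)<.038)&(abs(c[...,2]-.113)<.006)
    if m.sum(): print('ring',m.sum(),np.percentile(c[m],[2,50,98],axis=0).round(4).tolist())
    rings(s,n)
plan((.513,.3605,.24),(180,0,92.5))
E
```

```text
clock: 16.55
tool_pos: [0.575, 0.1272, 0.1381]
orientation: [-180.0, 0.0, 93.2]
force: [-0.1, -0.4, -0.3]
opening: 0.0583
clock: 16.97
tool_pos: [0.5786, 0.1284, 0.2678]
orientation: [179.3, -0.2, 93.3]
force: [1.2, 0.8, 1.4]
opening: 0.059
wrist cap 1468 [[0.5547, 0.1078, 0.1127], [0.5697, 0.1239, 0.1408], [0.5859, 0.1399, 0.1423]]
ring 1703 [[0.5409, 0.0934, 0.1081], [0.5627, 0.1232, 0.1134], [0.6009, 0.1526, 0.1166]]
wrist [473.  29.] 1359 fit [0.4153 0.3104] r 0.0278 enclosing [0.4141 0.3115] 0.0324
wrist [497. 123.] 1455 fit [0.5108 0.3573] r 0.0279 enclosing [0.5113 0.3585] 0.0322
wrist [391. 267.] 73 fit [0.6869 0.2689] r 0.004 enclosing [0.687  0.2691] 0.0067
side cap 158 [[0.5565, 0.1101, 0.1171], [0.5725, 0.1377, 0.1361], [0.5886, 0.1476, 0.1399]]
ring 127 [[0.543, 0.1104, 0.1072], [0.573, 0.1438, 0.1106], [0.603, 0.1594, 0.1152]]
side [236. 307.] 64 fit [0.7042 0.2815] r 0.0101 enclosing [0.703  0.2823] 0.0178
side [349. 316.] 179 fit [0.4161 0.3156] r 0.0281 enclosing [0.4151 0.3166] 0.0338
side [312. 329.] 194 fit [0.5126 0.3627] r 0.0282 enclosing [0.5118 0.3628] 0.0348
shift [ 1.178 -0.249  0.107]
turn [ 0.0006 -0.0003  0.002 ]
```

```bash
for i in 1 2; do python3 -m handwheel '[[[0.2,-0.04,0],[0,0,0.001]],[[0.4,-0.08,0.02],[0,0,0.001]],[[0.59,-0.125,0.054],[0,0,0.001]],[[0.59,-0.125,0.054],[0,0,0.001]],[[0.59,-0.125,0.054],[0,0,0.001]]]' -1; done
python3 - <<'E'
from h import *
s=snap('wrist'); rings(s); plan((.512,.3605,.0195),(180,0,92.5))
E
```

```text
clock: 17.48
tool_pos: [0.5421, 0.2454, 0.246]
orientation: [-179.9, 0.1, 93.0]
force: [-0.2, -0.4, -0.3]
opening: 0.0852
clock: 17.9
tool_pos: [0.512, 0.3611, 0.2354]
orientation: [-179.9, 0.1, 92.6]
force: [-0.9, -0.7, -0.0]
opening: 0.0873
x [236.  80.] 1615 fit [0.4145 0.3123] r 0.0278 enclosing [0.4145 0.3119] 0.0318
x [281. 181.] 1315 fit [0.5103 0.359 ] r 0.0279 enclosing [0.5108 0.359 ] 0.0319
x [209. 343.] 61 fit [0.7124 0.2698] r 0.0137 enclosing [0.7092 0.2816] 0.0104
shift [ 4.000e-03 -1.000e-03  1.082e+00]
turn [-0.0002  0.0003  0.0001]
```

```bash
python3 -m handwheel '[[[0,-0.004,0.2],[0,0,0]],[[0,-0.004,0.4],[0,0,0]],[[0,-0.004,0.6],[0,0,0]],[[0,-0.004,0.8],[0,0,0]],[[0,-0.004,0.9],[0,0,0]]]' && python3 -m handwheel '[[[0,0,0.1],[0,0,0]],[[0,0,0.175],[0,0,0]],[[0,0,0.175],[0,0,0]],[[0,0,0.175],[0,0,0]]]' && python3 -c "
from h import *
plan((.511,.36,.0195),(180,0,92.5))"
```

```text
clock: 18.37
tool_pos: [0.5107, 0.3567, 0.0525]
orientation: [-179.8, 0.2, 92.3]
force: [-0.2, -0.2, -0.8]
opening: 0.0877
clock: 18.7
tool_pos: [0.5123, 0.3588, 0.0215]
orientation: [-179.9, 0.1, 92.4]
force: [0.4, 1.4, 0.4]
opening: 0.0881
shift [ 0.006 -0.006  0.01 ]
turn [-0.0002  0.0003 -0.0003]
```

```bash
python3 -m handwheel '[[[0.003,-0.004,0.01],[0,0,0]],[[0.003,-0.004,0.01],[0,0,0]],[[0.003,-0.004,0.01],[0,0,0]],[[0.003,-0.004,0.01],[0,0,0]],[[0.003,-0.004,0.01],[0,0,0]]]' 1 && python3 -m handwheel '[[[0,0,0],[0,0,0]],[[0,0,-0.2],[0,0,0]],[[0,0,-0.4],[0,0,0]],[[0,0,-0.6],[0,0,0]],[[0,0,-0.8],[0,0,0]]]' && for i in 1 2 3; do python3 -m handwheel '[[[-0.2,0,-0.02],[0,0,0]],[[-0.4,0,-0.04],[0,0,0]],[[-0.6,0,-0.05],[0,0,0]],[[-0.8,0,-0.06],[0,0,0]],[[-0.98,0,-0.06],[0,0,0]]]';done;  python3 - <<'E'
from h import *
plan((.5014,-.41,.22),(180,0,92.5))
E
```

```text
clock: 19.12
tool_pos: [0.5113, 0.3614, 0.0207]
orientation: [179.9, -0.1, 92.5]
force: [-0.4, -0.4, 2.3]
opening: 0.0635
clock: 19.53
tool_pos: [0.5106, 0.3608, 0.1815]
orientation: [-180.0, 0.0, 92.5]
force: [0.4, 1.1, -0.8]
opening: 0.063
clock: 19.95
tool_pos: [0.519, 0.1635, 0.1924]
orientation: [180.0, -0.0, 92.5]
force: [0.1, -0.5, -1.3]
opening: 0.0635
clock: 20.37
tool_pos: [0.5277, -0.0325, 0.2045]
orientation: [179.9, -0.0, 92.5]
force: [1.1, -0.5, -0.7]
opening: 0.0632
clock: 20.78
tool_pos: [0.5363, -0.2285, 0.2164]
orientation: [179.9, 0.0, 92.5]
force: [0.1, 1.1, -0.6]
opening: 0.0636
shift [-0.899 -0.214 -0.018]
turn [ 0.0002  0.     -0.0001]
```

```bash
python3 -m handwheel '[[[-0.2,-0.05,0],[0,0,0]],[[-0.4,-0.1,0],[0,0,0]],[[-0.6,-0.15,-0.01],[0,0,0]],[[-0.8,-0.19,-0.018],[0,0,0]],[[-0.899,-0.214,-0.018],[0,0,0]]]' && python3 -m handwheel '[[[0,0,0],[0,0,0]],[[0,0,0],[0,0,0]],[[0,0,0],[0,0,0]]]'
cat >> h.py <<'E'
def capring(cx,cy,zt=.128):
    """wrist view: cap top and held ring, extents"""
    s=snap('wrist'); c=cloud(s);hsv=cv2.cvtColor(s['color'],cv2.COLOR_RGB2HSV)
    near=(abs(c[...,0]-cx)<.045)&(abs(c[...,1]-cy)<.045)
    m=(hsv[...,0]>100)&(hsv[...,0]<125)&(hsv[...,1]>150)&near&(abs(c[...,2]-zt)<.006)
    if m.sum()>20: print('cap',m.sum(),np.percentile(c[m],[.5,50,99.5],axis=0).round(4).tolist())
    o=get_obs()['tool_pos']
    m=(hsv[...,1]<60)&(hsv[...,2]>140)&(abs(c[...,0]-o[0])<.04)&(abs(c[...,1]-o[1])<.036)&(abs(c[...,2]-o[2]+.005)<.006)
    if m.sum()>20:
        t=c[m][:,:2]; sol=np.linalg.lstsq(np.c_[2*t,np.ones(len(t))],(t**2).sum(1),rcond=None)[0]
        print('ring',m.sum(),np.percentile(c[m],[.5,50,99.5],axis=0).round(4).tolist(),'fit',sol[:2].round(4),'tool',np.round(o,4))
    for n in('side','scene'):
        s2=snap(n); c=cloud(s2);hsv=cv2.cvtColor(s2['color'],cv2.COLOR_RGB2HSV)
        m=(hsv[...,0]>100)&(hsv[...,0]<125)&(hsv[...,1]>150)&(abs(c[...,0]-cx)<.04)&(abs(c[...,1]-cy)<.04)&(abs(c[...,2]-.115)<.02)
        if m.sum()>20: print(n,'cap',m.sum(),np.percentile(c[m],[1,50,99],axis=0).round(4).tolist())
    return s
E
python3 -c "
from h import *
st(); capring(.5014,-.41)"
```

```text
clock: 21.2
tool_pos: [0.5003, -0.4115, 0.2193]
orientation: [-180.0, 0.0, 92.4]
force: [1.1, 0.8, -0.6]
opening: 0.0634
clock: 21.45
tool_pos: [0.5013, -0.4075, 0.219]
orientation: [-180.0, -0.0, 92.5]
force: [-0.3, 0.6, -0.8]
opening: 0.0639
{'clock': 21.45, 'joint_pos': [-21.844, 18.65, -4.957, -0.023, -66.428, -65.688], 'tool_pos': [0.501, -0.407, 0.219], 'orientation': [-179.977, -0.034, 92.458], 'force': [-0.294, 0.629, -0.779], 'opening': 0.064}
cap 134 [[0.4825, -0.4303, 0.1271], [0.4921, -0.4221, 0.1287], [0.517, -0.4076, 0.1299]]
ring 4174 [[0.4691, -0.4384, 0.2085], [0.4846, -0.4082, 0.2127], [0.5146, -0.3723, 0.2156]] fit [ 0.4988 -0.4075] tool [ 0.5016 -0.4071  0.2193]
side cap 95 [[0.4828, -0.4232, 0.0988], [0.5007, -0.3995, 0.1182], [0.5195, -0.3875, 0.1284]]
scene cap 157 [[0.479, -0.4287, 0.1024], [0.4897, -0.4124, 0.1258], [0.5163, -0.3947, 0.1321]]
```

```bash
python3 -m handwheel '[[[-0.01,0.008,0.1],[0,0,0]],[[-0.01,0.008,0.2],[0,0,0]],[[-0.01,0.008,0.3],[0,0,0]],[[-0.01,0.008,0.38],[0,0,0]],[[-0.01,0.008,0.43],[0,0,0]]]' && python3 -m handwheel '[[[0,0,0.05],[0,0,0]],[[0,0,0.1],[0,0,0]],[[0,0,0.11],[0,0,0]],[[0,0,0.11],[0,0,0]]]' && python3 -m handwheel '[[[0,0,0],[0,0,0]],[[0,0,0],[0,0,0]],[[0,0,0],[0,0,0]],[[0,0,0],[0,0,0]],[[0,0,0],[0,0,0]]]' -0.9; python3 -m handwheel '[[[0,0,-0.042],[0,0,0]],[[0,0,-0.042],[0,0,0]],[[0,0,-0.042],[0,0,0]]]'
python3 - <<'E'
from h import *
st(); a=snap('side'); b=snap('wrist')
A=cv2.resize(a['color'][110:230,250:370],(400,400),interpolation=cv2.INTER_CUBIC);B=cv2.resize(b['color'],(400,300))
im=np.zeros((400,800,3),np.uint8);im[:,:400]=A;im[:300,400:]=B
cv2.imwrite('pics/mix2.png',im[:,:,::-1])
E
```

```text
clock: 22.02
tool_pos: [0.503, -0.4083, 0.1317]
orientation: [-179.9, -0.1, 92.6]
force: [-0.4, 0.2, -0.5]
opening: 0.0634
clock: 22.35
tool_pos: [0.5029, -0.4095, 0.1109]
orientation: [-179.9, -0.0, 92.5]
force: [-2.0, -0.1, 0.1]
opening: 0.0634
clock: 22.77
tool_pos: [0.5035, -0.4099, 0.1119]
orientation: [179.9, 0.0, 92.5]
force: [0.3, 0.1, -0.4]
opening: 0.0827
clock: 23.02
tool_pos: [0.5037, -0.41, 0.1208]
orientation: [179.9, 0.0, 92.5]
force: [0.2, 0.3, -0.4]
opening: 0.0832
{'clock': 23.017, 'joint_pos': [-21.964, 23.509, -11.455, 0.013, -54.94, -65.553], 'tool_pos': [0.504, -0.41, 0.121], 'orientation': [179.917, 0.049, 92.491], 'force': [0.197, 0.264, -0.383], 'opening': 0.083}
```

View pics/mix2.png

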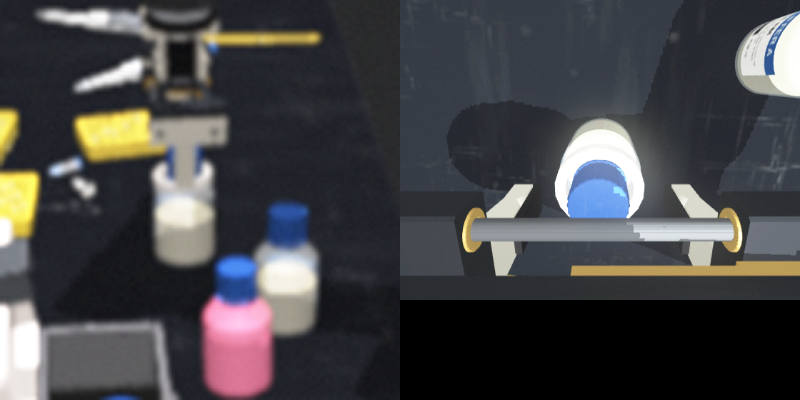

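Collar is on the second bottle (side crop 183,190; wrist 600,190). Grip the cap with a longer squeeze, then lift.

```bash
for i in 1 2; do python3 -m handwheel '[[[0,0,0.002],[0,0,0]],[[0,0,0.002],[0,0,0]],[[0,0,0.002],[0,0,0]],[[0,0,0.002],[0,0,0]],[[0,0,0.002],[0,0,0]]]' 1; done; python3 -m handwheel '[[[0,0,-0.05],[0,0,0]],[[0,0,-0.15],[0,0,0]],[[0,0,-0.3],[0,0,0]],[[0,0,-0.45],[0,0,0]],[[0,0,-0.6],[0,0,0]]]'; python3 -m handwheel '[[[0,0,-0.1],[0,0,0]],[[0,0,-0.2],[0,0,0]],[[0,0,-0.2],[0,0,0]]]';  python3 - <<'E'
from h import *
plan((.578,.0425,.28),(180,0,92.5))
o=get_obs()['tool_pos']
for n in('side','scene'):
    s=snap(n);c=cloud(s);hsv=cv2.cvtColor(s['color'],cv2.COLOR_RGB2HSV)
    m=(hsv[...,1]<70)&(hsv[...,2]>110)&(abs(c[...,0]-o[0])<.036)&(abs(c[...,1]-o[1])<.036)&(c[...,2]<o[2]-.025)&(c[...,2]>.05)
    print(n,m.sum(),'bottle bottom minus tcp',np.percentile(c[m][:,2],[1,99])-o[2])
E
```

```text
clock: 23.53
tool_pos: [0.5032, -0.4097, 0.1193]
orientation: [-180.0, -0.0, 92.5]
force: [-0.0, -0.5, -0.4]
opening: 0.0555
clock: 23.95
tool_pos: [0.5032, -0.4098, 0.119]
orientation: [-180.0, 0.0, 92.5]
force: [0.1, -0.1, 0.2]
opening: 0.0376
clock: 24.37
tool_pos: [0.5026, -0.4094, 0.2403]
orientation: [-179.9, -0.1, 92.5]
force: [0.5, -1.0, -3.6]
opening: 0.037
clock: 24.62
tool_pos: [0.5043, -0.4107, 0.2844]
orientation: [179.7, 0.2, 92.5]
force: [0.7, -0.2, -2.0]
opening: 0.0373
shift [2.248 0.467 0.016]
turn [0.0009 0.0006 0.    ]
side 379 bottle bottom minus tcp [-0.11488764 -0.02567764]
scene 584 bottle bottom minus tcp [-0.11539677 -0.02572639]
```

```bash
for i in 1 2 3; do python3 -m handwheel '[[[0.2,0.04,0],[0,0,0]],[[0.4,0.08,0],[0,0,0]],[[0.6,0.12,0],[0,0,0]],[[0.75,0.155,0],[0,0,0]],[[0.75,0.155,0],[0,0,0]]]'; done; python3 -m handwheel '[[[0,0,0],[0,0,0]],[[0,0,0],[0,0,0]],[[0,0,0],[0,0,0]]]'
python3 - <<'E'
from h import *
plan((.578,.0425,.28),(180,0,92.5))
E
```

```text
clock: 25.13
tool_pos: [0.5276, -0.2537, 0.2774]
orientation: [-179.9, -0.1, 92.7]
force: [-0.9, -0.9, -3.0]
opening: 0.0374
clock: 25.55
tool_pos: [0.5522, -0.1027, 0.2772]
orientation: [-179.9, -0.1, 92.7]
force: [0.1, -1.1, -3.2]
opening: 0.0372
clock: 25.97
tool_pos: [0.5768, 0.0485, 0.2768]
orientation: [-179.9, -0.0, 92.7]
force: [0.6, 0.0, -3.2]
opening: 0.0372
clock: 26.22
tool_pos: [0.5761, 0.043, 0.2781]
orientation: [-179.9, 0.0, 92.4]
force: [0.4, 0.2, -3.2]
opening: 0.0371
shift [-0.003  0.01  -0.009]
turn [-0.0003  0.0001 -0.0002]
```

```bash
python3 -m handwheel '[[[0,0.005,0.15],[0,0,0]],[[0,0.005,0.3],[0,0,0]],[[0,0.005,0.44],[0,0,0]],[[0,0.005,0.56],[0,0,0]],[[0,0.005,0.65],[0,0,0]]]' && python3 -m handwheel '[[[0,0,0.03],[0,0,0]],[[0,0,0.06],[0,0,0]],[[0,0,0.08],[0,0,0]],[[0,0,0.08],[0,0,0]],[[0,0,0.08],[0,0,0]]]'
```

```text
clock: 26.63
tool_pos: [0.5763, 0.0421, 0.1466]
orientation: [-179.9, 0.0, 92.4]
force: [0.1, -0.1, -3.7]
opening: 0.0373
clock: 27.05
tool_pos: [0.5782, 0.0439, 0.134]
orientation: [179.9, -0.0, 92.5]
force: [-0.7, 1.0, -3.5]
opening: 0.0372
```

```bash
python3 -m handwheel '[[[0,0,0.012],[0,0,0]],[[0,0,0.012],[0,0,0]],[[0,0,0.012],[0,0,0]]]' && python3 -m handwheel '[[[0,0,0],[0,0,0]],[[0,0,0],[0,0,0]],[[0,0,0],[0,0,0]],[[0,0,0],[0,0,0]],[[0,0,0],[0,0,0]]]' -0.35 && python3 -m handwheel '[[[0,0,-0.05],[0,0,0]],[[0,0,-0.2],[0,0,0]],[[0,0,-0.4],[0,0,0]],[[0,0,-0.6],[0,0,0]],[[0,0,-0.68],[0,0,0]]]'
python3 - <<'E'
from h import *
s=snap('wrist'); save(s,'w5')
for n in('wrist','side'):
    s=snap(n) if n!='wrist' else s
    c=cloud(s);hsv=cv2.cvtColor(s['color'],cv2.COLOR_RGB2HSV)
    m=(hsv[...,0]>100)&(hsv[...,0]<125)&(hsv[...,1]>150)&(abs(c[...,0]-.575)<.05)&(abs(c[...,1]-.0425)<.04)&(abs(c[...,2]-.13)<.03)
    print(n,'cap',m.sum(),np.percentile(c[m],[2,50,98],axis=0).round(4).tolist())
    rings(s,n)
plan((.415,.3135,.24),(180,0,92.5))
E
```

```text
clock: 27.3
tool_pos: [0.5784, 0.0441, 0.1316]
orientation: [179.9, -0.0, 92.5]
force: [0.2, 0.0, -0.2]
opening: 0.0372
clock: 27.72
tool_pos: [0.5776, 0.0439, 0.1306]
orientation: [180.0, 0.0, 92.5]
force: [-0.8, -0.9, -0.0]
opening: 0.0586
clock: 28.13
tool_pos: [0.5796, 0.0439, 0.2735]
orientation: [179.6, -0.0, 92.5]
force: [0.9, 0.1, 0.9]
opening: 0.0592
wrist cap 1317 [[0.5586, 0.0232, 0.1394], [0.5739, 0.0379, 0.1408], [0.5908, 0.0539, 0.1422]]
wrist [533.  34.] 862 fit [0.4159 0.3084] r 0.0266 enclosing [0.4174 0.3073] 0.0315
side cap 134 [[0.5605, 0.0253, 0.1158], [0.5753, 0.0549, 0.1354], [0.5918, 0.0628, 0.141]]
side [237. 307.] 63 fit [0.7012 0.2911] r 0.0139 enclosing [0.7026 0.2852] 0.0171
side [350. 316.] 169 fit [0.4161 0.3154] r 0.0279 enclosing [0.4173 0.316 ] 0.0331
shift [ 1.381 -0.764  0.156]
turn [ 0.0012 -0.0003  0.    ]
```

View pics/w5.png

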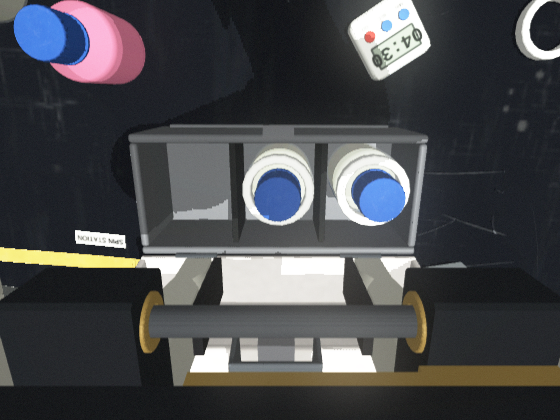

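Wrist view: bottles with collars in the middle bay (278,190) and the left bay (378,190). The right bay (190,190) is free and the last collar is at (545,28).

```bash
for i in 1 2; do python3 -m handwheel '[[[0.17,-0.1,0],[0,0,0]],[[0.34,-0.19,0.02],[0,0,0]],[[0.51,-0.28,0.05],[0,0,0]],[[0.69,-0.382,0.078],[0,0,0]],[[0.69,-0.382,0.078],[0,0,0]]]' -1; done
python3 - <<'E'
from h import *
s=snap('wrist'); rings(s); rings(snap('side'),'side'); plan((.415,.3135,.0195),(180,0,92.5))
E
```

```text
clock: 28.65
tool_pos: [0.4919, 0.1824, 0.25]
orientation: [-179.9, -0.0, 92.7]
force: [-0.0, -1.0, 0.6]
opening: 0.0854
clock: 29.07
tool_pos: [0.4099, 0.317, 0.2343]
orientation: [-179.9, 0.0, 92.7]
force: [1.3, -0.6, -0.1]
opening: 0.0875
x [278. 186.] 1306 fit [0.4135 0.3119] r 0.0278 enclosing [0.4142 0.3119] 0.0319
side [236. 307.] 66 fit [0.7046 0.2777] r 0.0107 enclosing [0.7035 0.2802] 0.0172
side [350. 315.] 182 fit [0.4161 0.3155] r 0.0279 enclosing [0.4165 0.3158] 0.033
shift [-0.002  0.017  1.077]
turn [-0.0001  0.0002  0.0005]
```

```bash
python3 -m handwheel '[[[0,0.014,0.2],[0,0,0]],[[0,0.014,0.4],[0,0,0]],[[0,0.014,0.6],[0,0,0]],[[0,0.014,0.8],[0,0,0]],[[0,0.014,0.9],[0,0,0]]]' && python3 -m handwheel '[[[0,0,0.1],[0,0,0]],[[0,0,0.165],[0,0,0]],[[0,0,0.165],[0,0,0]],[[0,0,0.165],[0,0,0]]]' && python3 -c "
from h import *
plan((.4145,.3135,.0195),(180,0,92.5)); rings(snap('side'))"
```

```text
clock: 29.58
tool_pos: [0.4149, 0.3099, 0.0515]
orientation: [-179.8, 0.2, 92.3]
force: [0.8, -0.8, 0.4]
opening: 0.0875
clock: 29.92
tool_pos: [0.4162, 0.3119, 0.0221]
orientation: [-179.9, 0.1, 92.4]
force: [0.2, -0.7, 0.6]
opening: 0.0876
shift [ 0.008 -0.008  0.013]
turn [-0.0002  0.0003 -0.0002]
x [237. 307.] 62 fit [0.7034 0.28  ] r 0.0102 enclosing [0.7033 0.2799] 0.0177
```

```bash
python3 -m handwheel '[[[0.006,-0.006,0.012],[0,0,0]],[[0.006,-0.006,0.012],[0,0,0]],[[0.006,-0.006,0.012],[0,0,0]],[[0.006,-0.006,0.012],[0,0,0]],[[0.006,-0.006,0.012],[0,0,0]]]' 1 && python3 -m handwheel '[[[0,0,0],[0,0,0]],[[0,0,-0.2],[0,0,0]],[[0,0,-0.4],[0,0,0]],[[0,0,-0.6],[0,0,0]],[[0,0,-0.8],[0,0,0]]]' && python3 -m handwheel '[[[-0.18,0.1,-0.03],[0,0,0]],[[-0.36,0.2,-0.08],[0,0,0]],[[-0.55,0.3,-0.12],[0,0,0]],[[-0.73,0.4,-0.17],[0,0,0]],[[-0.9,0.45,-0.2],[0,0,0]]]' && python3 -m handwheel '[[[-0.2,0,0],[0,0,0]],[[-0.4,0,0],[0,0,0]],[[-0.6,0,0],[0,0,0]],[[-0.8,0,0],[0,0,0]],[[-0.98,0,0],[0,0,0]]]';  python3 - <<'E'
from h import *
plan((.4035,-.2525,.22),(180,0,92.5))
E
```

```text
clock: 30.38
tool_pos: [0.4146, 0.3145, 0.0205]
orientation: [180.0, -0.0, 92.5]
force: [0.3, 0.4, 1.4]
opening: 0.0634
clock: 30.8
tool_pos: [0.4142, 0.3139, 0.1818]
orientation: [-180.0, 0.0, 92.5]
force: [0.5, 0.7, -1.0]
opening: 0.0634
clock: 31.22
tool_pos: [0.5137, 0.1371, 0.221]
orientation: [179.9, -0.0, 92.5]
force: [1.5, 0.5, -0.0]
opening: 0.0635
clock: 31.63
tool_pos: [0.5202, -0.0596, 0.2201]
orientation: [180.0, -0.0, 92.5]
force: [0.3, -0.1, -0.5]
opening: 0.0634
shift [-0.938 -0.625  0.   ]
turn [ 0. -0. -0.]
```

```bash
python3 -m handwheel '[[[-0.16,-0.1,0],[0,0,0]],[[-0.33,-0.21,0],[0,0,0]],[[-0.5,-0.32,0],[0,0,0]],[[-0.67,-0.44,0],[0,0,0]],[[-0.82,-0.54,0],[0,0,0]]]' && python3 -m handwheel '[[[-0.118,-0.085,0],[0,0,0]],[[-0.118,-0.085,0],[0,0,0]],[[-0.118,-0.085,0],[0,0,0]],[[-0.118,-0.085,0],[0,0,0]]]'; python3 -c "
from h import *
st(); capring(.403,-.2525)"
```

```text
clock: 32.05
tool_pos: [0.4181, -0.2274, 0.22]
orientation: [-180.0, -0.0, 92.5]
force: [0.7, -0.9, -0.3]
opening: 0.0635
clock: 32.38
tool_pos: [0.404, -0.2503, 0.22]
orientation: [180.0, -0.0, 92.4]
force: [1.0, 0.3, -1.9]
opening: 0.064
{'clock': 32.383, 'joint_pos': [-7.988, 2.332, -25.414, -0.009, -62.24, -79.574], 'tool_pos': [0.404, -0.25, 0.22], 'orientation': [179.985, -0.006, 92.433], 'force': [0.959, 0.264, -1.924], 'opening': 0.064}
ring 4226 [[0.3725, -0.2814, 0.2092], [0.3879, -0.251, 0.2139], [0.4193, -0.215, 0.2171]] fit [ 0.4023 -0.2502] tool [ 0.4043 -0.2499  0.22  ]
side cap 118 [[0.3859, -0.2676, 0.0996], [0.4041, -0.2415, 0.1201], [0.42, -0.2277, 0.1286]]
scene cap 154 [[0.3804, -0.2699, 0.1007], [0.3933, -0.256, 0.1268], [0.4137, -0.2361, 0.1315]]
```

```bash
python3 -m handwheel '[[[-0.01,0.002,0.1],[0,0,0]],[[-0.01,0.002,0.2],[0,0,0]],[[-0.01,0.002,0.3],[0,0,0]],[[-0.01,0.002,0.38],[0,0,0]],[[-0.01,0.002,0.435],[0,0,0]]]' && python3 -m handwheel '[[[0,0,0.05],[0,0,0]],[[0,0,0.1],[0,0,0]],[[0,0,0.11],[0,0,0]],[[0,0,0.11],[0,0,0]]]' && python3 -m handwheel '[[[0,0,0],[0,0,0]],[[0,0,0],[0,0,0]],[[0,0,0],[0,0,0]],[[0,0,0],[0,0,0]],[[0,0,0],[0,0,0]]]' -0.9; python3 -m handwheel '[[[0,0,-0.042],[0,0,0]],[[0,0,-0.042],[0,0,0]],[[0,0,-0.042],[0,0,0]]]'
python3 - <<'E'
from h import *
st(); a=snap('side'); b=snap('wrist')
A=cv2.resize(a['color'][110:230,270:390],(400,400),interpolation=cv2.INTER_CUBIC);B=cv2.resize(b['color'],(400,300))
im=np.zeros((400,800,3),np.uint8);im[:,:400]=A;im[:300,400:]=B
cv2.imwrite('pics/mix3.png',im[:,:,::-1])
E
```

```text
clock: 32.95
tool_pos: [0.4044, -0.2512, 0.1313]
orientation: [-179.9, -0.0, 92.6]
force: [-0.8, -0.8, -0.8]
opening: 0.0634
clock: 33.28
tool_pos: [0.4048, -0.2517, 0.1106]
orientation: [-179.9, -0.0, 92.6]
force: [-0.1, -0.4, -0.3]
opening: 0.0635
clock: 33.7
tool_pos: [0.4047, -0.2523, 0.1114]
orientation: [180.0, 0.0, 92.5]
force: [0.9, -0.0, -0.3]
opening: 0.083
clock: 33.95
tool_pos: [0.405, -0.2524, 0.1202]
orientation: [179.9, 0.0, 92.5]
force: [0.6, 0.1, 0.2]
opening: 0.0834
{'clock': 33.95, 'joint_pos': [-8.234, 8.704, -33.145, 0.009, -48.062, -79.288], 'tool_pos': [0.405, -0.252, 0.12], 'orientation': [179.915, 0.023, 92.484], 'force': [0.639, 0.142, 0.213], 'opening': 0.083}
```

View pics/mix3.png

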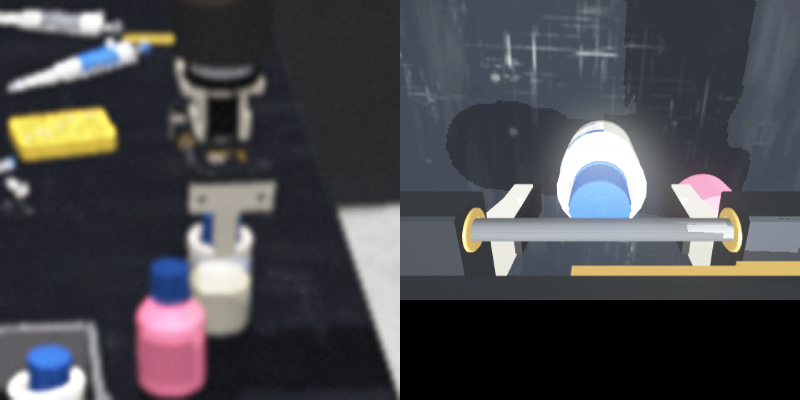

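Collar on the third bottle (side crop 220,245). Grip and carry it to the right bay.

```bash
for i in 1 2; do python3 -m handwheel '[[[0,0,0.001],[0,0,0]],[[0,0,0.001],[0,0,0]],[[0,0,0.001],[0,0,0]],[[0,0,0.001],[0,0,0]],[[0,0,0.001],[0,0,0]]]' 1; done; python3 -m handwheel '[[[0,0,-0.05],[0,0,0]],[[0,0,-0.15],[0,0,0]],[[0,0,-0.3],[0,0,0]],[[0,0,-0.45],[0,0,0]],[[0,0,-0.6],[0,0,0]]]'; python3 -m handwheel '[[[0,0,-0.1],[0,0,0]],[[0,0,-0.2],[0,0,0]],[[0,0,-0.2],[0,0,0]]]';  python3 - <<'E'
from h import *
plan((.582,-.043,.28),(180,0,92.5))
E
```

```text
clock: 34.47
tool_pos: [0.4044, -0.2523, 0.1191]
orientation: [-180.0, -0.0, 92.5]
force: [-0.8, -0.1, 0.4]
opening: 0.0553
clock: 34.88
tool_pos: [0.4045, -0.2523, 0.1189]
orientation: [-180.0, -0.0, 92.5]
force: [0.6, -0.9, -1.1]
opening: 0.0375
clock: 35.3
tool_pos: [0.4037, -0.252, 0.2397]
orientation: [-179.9, -0.0, 92.5]
force: [1.3, -0.4, -3.4]
opening: 0.0377
clock: 35.55
tool_pos: [0.4059, -0.2529, 0.2827]
orientation: [179.7, 0.1, 92.5]
force: [0.6, -0.5, -2.3]
opening: 0.0376
shift [1.01  0.926 0.016]
turn [0.0009 0.0003 0.    ]
```

```bash
for i in 1 2; do python3 -m handwheel '[[[0.13,0.12,0],[0,0,0]],[[0.26,0.24,0],[0,0,0]],[[0.39,0.36,0],[0,0,0]],[[0.505,0.465,0],[0,0,0]],[[0.505,0.465,0],[0,0,0]]]'; done; python3 -m handwheel '[[[0,0,0],[0,0,0]],[[0,0,0],[0,0,0]],[[0,0,0],[0,0,0]]]'
python3 - <<'E'
from h import *
plan((.582,-.043,.131),(180,0,92.5))
E
```

```text
clock: 35.97
tool_pos: [0.4956, -0.1439, 0.2771]
orientation: [-179.9, -0.1, 92.6]
force: [-1.1, -1.6, -2.1]
opening: 0.0374
clock: 36.38
tool_pos: [0.5841, -0.0386, 0.2763]
orientation: [-179.9, -0.0, 92.6]
force: [-1.2, -1.3, -3.6]
opening: 0.0377
clock: 36.63
tool_pos: [0.5807, -0.043, 0.2782]
orientation: [-179.9, 0.0, 92.5]
force: [-0.2, 0.4, -3.3]
opening: 0.0374
shift [-0.     0.008  0.736]
turn [-0.0002  0.     -0.0001]
```

```bash
python3 -m handwheel '[[[0,0.005,0.15],[0,0,0]],[[0,0.005,0.3],[0,0,0]],[[0,0.005,0.44],[0,0,0]],[[0,0.005,0.56],[0,0,0]],[[0,0.005,0.65],[0,0,0]]]' && python3 -m handwheel '[[[0,0,0.03],[0,0,0]],[[0,0,0.06],[0,0,0]],[[0,0,0.088],[0,0,0]],[[0,0,0.09],[0,0,0]],[[0,0,0.09],[0,0,0]]]'&& python3 -m handwheel '[[[0,0,0],[0,0,0]],[[0,0,0],[0,0,0]],[[0,0,0],[0,0,0]],[[0,0,0],[0,0,0]],[[0,0,0],[0,0,0]]]' -0.35 && python3 -m handwheel '[[[0,0,-0.05],[0,0,0]],[[0,0,-0.2],[0,0,0]],[[0,0,-0.4],[0,0,0]],[[0,0,-0.6],[0,0,0]],[[0,0,-0.68],[0,0,0]]]' && python3 -m handwheel '[[[0,0,-0.1],[0,0,0]],[[0,0,-0.15],[0,0,0]],[[0,0,-0.15],[0,0,0]]]'
python3 - <<'E'
from h import *
s=snap('wrist')
ss=snap('side')
for n,s in(('wrist',s),('side',ss)):
    c=cloud(s);hsv=cv2.cvtColor(s['color'],cv2.COLOR_RGB2HSV)
    for y in(.128,.043,-.043):
        m=(hsv[...,0]>100)&(hsv[...,0]<125)&(hsv[...,1]>150)&(abs(c[...,0]-.577)<.04)&(abs(c[...,1]-y)<.03)&(abs(c[...,2]-.138)<.008)
        if m.sum(): print(n,y,'cap',m.sum(),np.percentile(c[m],[2,50,98],axis=0).round(4).tolist())
        m=(hsv[...,1]<60)&(hsv[...,2]>140)&(abs(c[...,0]-.577)<.042)&(abs(c[...,1]-y)<.038)&(abs(c[...,2]-.113)<.006)
        if m.sum(): print('   ring',m.sum(),np.percentile(c[m],[2,50,98],axis=0).round(4).tolist())
save(ss,'sd6',(200,130,400,280),3.5); st()
P=cloud(ss).reshape(-1,3)
q=P[(P[:,0]>.6)&(P[:,0]<.76)&(P[:,1]>.17)&(P[:,1]<.19)&(P[:,2]>.1)&(P[:,2]<.24)]
for lo in (.12,.18):
    r=q[(q[:,2]>lo)&(q[:,2]<lo+.02)]; print(lo,r[:,0].min().round(3),r[:,0].max().round(3))
E
```

```text
clock: 37.05
tool_pos: [0.5808, -0.0435, 0.147]
orientation: [-179.9, -0.0, 92.4]
force: [-0.1, 0.6, -3.7]
opening: 0.0373
clock: 37.47
tool_pos: [0.583, -0.0425, 0.1318]
orientation: [179.9, -0.0, 92.5]
force: [-0.9, 0.1, -3.1]
opening: 0.0376
clock: 37.88
tool_pos: [0.5829, -0.0423, 0.1315]
orientation: [179.9, -0.0, 92.5]
force: [1.0, -0.1, 0.2]
opening: 0.0587
clock: 38.3
tool_pos: [0.5845, -0.0426, 0.2741]
orientation: [179.5, 0.0, 92.5]
force: [1.1, -0.0, 1.0]
opening: 0.0592
clock: 38.55
tool_pos: [0.5836, -0.0424, 0.3002]
orientation: [179.7, -0.0, 92.5]
force: [0.2, -0.3, -0.7]
opening: 0.059
wrist 0.128 cap 1411 [[0.5538, 0.1066, 0.1371], [0.5709, 0.1226, 0.1409], [0.5881, 0.1394, 0.1424]]
   ring 1130 [[0.5412, 0.0924, 0.1093], [0.5589, 0.1125, 0.113], [0.6011, 0.1477, 0.1165]]
wrist 0.043 cap 1167 [[0.5584, 0.023, 0.1395], [0.5741, 0.0395, 0.1409], [0.591, 0.0549, 0.1424]]
   ring 1109 [[0.5468, 0.0073, 0.1075], [0.5729, 0.0282, 0.1124], [0.6073, 0.0664, 0.1188]]
wrist -0.043 cap 1244 [[0.5622, -0.0597, 0.1394], [0.5774, -0.0437, 0.1409], [0.5936, -0.0272, 0.1423]]
   rin
[... 194 characters left out ...]
 [[0.5429, 0.1093, 0.1072], [0.5704, 0.143, 0.1107], [0.6029, 0.1576, 0.1154]]
side 0.043 cap 79 [[0.5634, 0.0227, 0.1317], [0.5775, 0.0502, 0.1371], [0.5917, 0.0636, 0.141]]
   ring 93 [[0.5495, 0.0286, 0.1072], [0.5725, 0.0582, 0.1133], [0.6071, 0.0729, 0.1181]]
side -0.043 cap 90 [[0.5625, -0.06, 0.1312], [0.5804, -0.035, 0.1372], [0.596, -0.0193, 0.1406]]
   ring 49 [[0.5509, -0.0585, 0.1075], [0.599, -0.0375, 0.1109], [0.6084, -0.0136, 0.1145]]
{'clock': 38.65, 'joint_pos': [15.012, 10.204, -6.099, -0.025, -73.704, -102.527], 'tool_pos': [0.582, -0.042, 0.297], 'orientation': [-179.988, -0.022, 92.479], 'force': [0.017, 0.491, -0.403], 'opening': 0.059}
0.12 0.646 0.709
0.18 0.656 0.718
```

View pics/sd6.png

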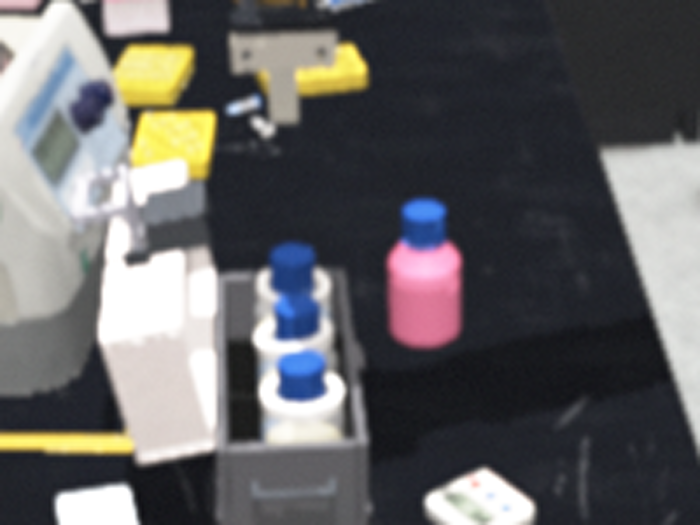

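All three collared bottles stand in the case with cap tops at 0.141 (expected 0.140), and the lid is still open. Next, check the free space behind the lid for pushing it shut.

Run:
```python
from h import *
A=cloud(snap('scene')).reshape(-1,3);B=cloud(snap('side')).reshape(-1,3);P=np.vstack([A,B]);P=P[~np.isnan(P[:,0])]
q=P[(P[:,0]>.66)&(P[:,0]<.95)&(P[:,1]>-.05)&(P[:,1]<.25)&(P[:,2]>.02)&(P[:,2]<.55)]
H={}
for p in q: H.setdefault((int(p[1]//.03),int(p[0]//.03)),[]).append(p[2])
ys=sorted({k[0] for k in H});xs=sorted({k[1] for k in H})
print('y\\x',[round(x*.03,2) for x in xs])
for y in ys: print(round(y*.03,2),[round(max(H[(y,x)]),2) if len(H.get((y,x),[]))>2 else 0 for x in xs])
plan((.76,.13,.36),(180,0,-177.5))
```

```text
y\x [0.66, 0.69, 0.72, 0.75, 0.78, 0.81, 0.84, 0.87, 0.9, 0.93]
-0.06 [np.float64(0.21), np.float64(0.21), np.float64(0.2), 0, np.float64(0.19), np.float64(0.24), np.float64(0.24), np.float64(0.2), np.float64(0.15), 0]
-0.03 [np.float64(0.21), np.float64(0.21), np.float64(0.2), 0, 0, 0, 0, 0, 0, 0]
0.0 [np.float64(0.24), np.float64(0.26), np.float64(0.25), 0, 0, 0, 0, 0, 0, 0]
0.03 [np.float64(0.24), np.float64(0.26), np.float64(0.25), 0, 0, 0, 0, 0, 0, 0]
0.06 [np.float64(0.24), np.float64(0.25), np.float64(0.25), 0, 0, 0, 0, 0, 0, 0]
0.09 [np.float64(0.21), np.float64(0.22), np.float64(0.2), 0, 0, 0, 0, 0, 0, 0]
0.12 [np.float64(0.21), np.float64(0.21), np.float64(0.2), 0, 0, 0, 0, 0, 0, 0]
0.15 [np.float64(0.21), np.float64(0.21), np.float64(0.2), np.float64(0.05), 0, 0, 0, 0, 0, 0]
0.18 [np.float64(0.21), np.float64(0.2), np.float64(0.05), np.float64(0.05), 0, 0, 0, 0, 0, 0]
0.21 [0, np.float64(0.06), np.float64(0.05), np.float64(0.05), 0, 0, 0, 0, 0, np.float64(0.06)]
0.24 [np.float64(0.04), np.float64(0.05), np.float64(0.05), 0, 0, 0, 0, 0, 0, np.float64(0.08)]
shift [ 0.823  0.926 -0.325]
turn [-0.0003 -0.0003 -0.2501]
```

```bash
python3 -m handwheel '[[[0,0,-0.2],[0,0,-0.098]],[[0,0,-0.32],[0,0,-0.098]],[[0,0,-0.32],[0,0,-0.098]],[[0,0,-0.32],[0,0,-0.098]],[[0,0,-0.32],[0,0,-0.098]]]' 1 >/dev/null; python3 -m handwheel '[[[0,0,0],[0,0,-0.098]],[[0,0,0],[0,0,-0.098]],[[0,0,0],[0,0,-0.098]],[[0,0,0],[0,0,-0.098]],[[0,0,0],[0,0,-0.098]]]';python3 -m handwheel '[[[0,0,0],[0,0,-0.054]],[[0,0,0],[0,0,-0.054]],[[0,0,0],[0,0,-0.054]],[[0,0,0],[0,0,-0.054]]]'; python3 -c "
from h import *
plan((.76,.13,.36),(180,0,-177.5))"
```

```text
clock: 39.58
tool_pos: [0.5822, -0.0424, 0.3593]
orientation: [-179.9, -0.1, 163.4]
force: [-0.1, 0.2, 0.3]
opening: 0.0014
clock: 39.92
tool_pos: [0.5823, -0.0423, 0.3594]
orientation: [-180.0, -0.1, -177.3]
force: [0.6, -0.1, -1.0]
opening: 0.0004
shift [-0.928  0.819 -0.006]
turn [-0.0001 -0.0004  0.0006]
```

```bash
python3 -m handwheel '[[[-0.15,0.14,0],[0,0,0]],[[-0.3,0.28,0],[0,0,0]],[[-0.45,0.42,0],[0,0,0]],[[-0.6,0.55,0],[0,0,0]],[[-0.75,0.68,0],[0,0,0]]]' && python3 -m handwheel '[[[-0.178,0.14,0],[0,0,0]],[[-0.178,0.14,0],[0,0,0]],[[-0.178,0.14,0],[0,0,0]],[[-0.178,0.14,0.2],[0,0,0]],[[-0.178,0.14,0.4],[0,0,0]]]' && python3 -m handwheel '[[[0,0,0.15],[0,0,0]],[[0,0,0.3],[0,0,0]],[[0,0,0.45],[0,0,0]],[[0,0,0.45],[0,0,0]]]'
python3 - <<'E'
from h import *
st()
# contact pt path, rel hinge (.643), press pt offsets
for th in (1.65,1.5,1.35,1.2,1.05,.9,.75,.6,.45,.3,.15,0):
    C,S=np.cos(th),np.sin(th); x=C*-.086+S*.061; z=.086*S+C*.061
    print(th,'tool x',round(.643+x+.021,4),'z',round(.095+z+.014,4),'units from(.745,.19)',round(-(.643+x+.021-.745)/.2,3),round(-(.109+z-.19)/.2,3))
E
```

```text
clock: 40.33
tool_pos: [0.7275, 0.1014, 0.3598]
orientation: [-180.0, -0.1, -177.7]
force: [0.3, -0.3, 1.4]
opening: 0.0007
clock: 40.75
tool_pos: [0.7619, 0.1295, 0.2824]
orientation: [179.9, 0.3, -177.7]
force: [1.7, 0.4, -1.0]
opening: 0.0005
clock: 41.08
tool_pos: [0.7569, 0.1282, 0.1832]
orientation: [-179.9, -0.6, -177.7]
force: [-1.1, 0.4, -2.0]
opening: 0.0008
{'clock': 41.083, 'joint_pos': [24.017, 31.475, 10.73, -0.138, -69.884, -21.695], 'tool_pos': [0.757, 0.128, 0.183], 'orientation': [-179.887, -0.632, -177.727], 'force': [-1.096, 0.372, -2.033], 'opening': 0.001}
1.65 tool x 0.7316 z 0.1899 units from(.745,.19) 0.067 0.0
1.5 tool x 0.7188 z 0.1991 units from(.745,.19) 0.131 -0.045
1.35 tool x 0.7047 z 0.2063 units from(.745,.19) 0.202 -0.081
1.2 tool x 0.6897 z 0.2113 units from(.745,.19) 0.277 -0.106
1.05 tool x 0.6741 z 0.214 units from(.745,.19) 0.354 -0.12
0.9 tool x 0.6583 z 0.2143 units from(.745,.19) 0.433 -0.121
0.75 tool x 0.6427 z 0.2123 units from(.745,.19) 0.512 -0.111
0.6 tool x 0.6275 z 0.2079 units from(.745,.19) 0.588 -0.09
0.45 tool x 0.6131 z 0.2013 units from(.745,.19) 0.66 -0.057
0.3 tool x 0.5999 z 0.1927 units from(.745,.19) 0.726 -0.013
0.15 tool x 0.5881 z 0.1822 units from(.745,.19) 0.785 0.039
0 tool x 0.578 z 0.17 units from(.745,.19) 0.835 0.1
```

```bash
python3 -m handwheel '[[[0.1,0,0],[0,0,0]],[[0.15,0,-0.02],[0,0,0]],[[0.2,0,-0.05],[0,0,0]],[[0.27,0,-0.08],[0,0,0]],[[0.34,0,-0.106],[0,0,0]]]' && python3 -m handwheel '[[[0.04,0,-0.01],[0,0,0]],[[0.077,0,-0.015],[0,0,0]],[[0.117,0,-0.016],[0,0,0]],[[0.155,0,-0.016],[0,0,0]],[[0.155,0,-0.016],[0,0,0]]]'
python3 - <<'E'
from h import *
st(); s=snap('side'); save(s,'sd7',(160,80,400,260),2.5)
P=cloud(s).reshape(-1,3); q=P[(P[:,0]>.5)&(P[:,0]<.76)&(P[:,1]>.168)&(P[:,1]<.19)&(P[:,2]>.1)&(P[:,2]<.27)]
for lo in np.arange(.1,.26,.02):
    r=q[(q[:,2]>lo)&(q[:,2]<lo+.02)]
    if len(r)>3: print(lo.round(2),r[:,0].min().round(3),r[:,0].max().round(3))
E
```

```text
clock: 41.5
tool_pos: [0.6939, 0.1265, 0.2158]
orientation: [180.0, 0.3, -177.6]
force: [3.3, -0.1, -0.4]
opening: 0.0004
clock: 41.92
tool_pos: [0.662, 0.1256, 0.2184]
orientation: [179.9, 0.2, -177.5]
force: [1.6, 0.9, 3.5]
opening: -0.0
{'clock': 41.917, 'joint_pos': [27.29, 21.063, -1.497, 0.028, -67.197, -24.805], 'tool_pos': [0.662, 0.126, 0.218], 'orientation': [179.922, 0.232, -177.504], 'force': [1.644, 0.883, 3.478], 'opening': -0.0}
0.1 0.626 0.681
0.12 0.614 0.689
0.14 0.603 0.683
0.16 0.595 0.671
0.18 0.584 0.657
0.2 0.594 0.648
0.22 0.627 0.637
```

View pics/sd7.png

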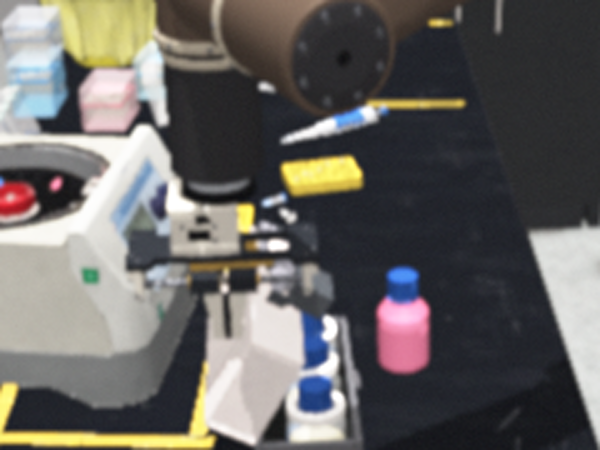

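Lid is swinging forward (about 1.0 rad), bottles undisturbed. Continue down the arc.

```bash
python3 -m handwheel '[[[0.079,0,0.01],[0,0,0]],[[0.155,0,0.03],[0,0,0]],[[0.227,0,0.064],[0,0,0]],[[0.293,0,0.105],[0,0,0]],[[0.345,0,0.145],[0,0,0]]]' && python3 -m handwheel '[[[0.04,0,0.02],[0,0,0]],[[0.07,0,0.035],[0,0,0]],[[0.1,0,0.05],[0,0,0]],[[0.1,0,0.05],[0,0,0]],[[0.1,0,0.05],[0,0,0]]]'
python3 - <<'E'
from h import *
st(); s=snap('side'); c=cloud(s).reshape(-1,3)
q=c[(c[:,0]>.5)&(c[:,0]<.66)&(c[:,1]>-.07)&(c[:,1]<.09)&(c[:,2]>.13)&(c[:,2]<.2)]
A=np.c_[q[:,:2],np.ones(len(q))]; print(len(q),np.linalg.lstsq(A,q[:,2],rcond=None)[0])
E
```

```text
clock: 42.38
tool_pos: [0.5921, 0.1222, 0.1869]
orientation: [180.0, -0.0, -177.5]
force: [-1.6, 0.7, 2.4]
opening: 0.0001
clock: 42.8
tool_pos: [0.5729, 0.1214, 0.1763]
orientation: [-180.0, -0.0, -177.5]
force: [0.2, 0.3, 0.2]
opening: 0.0004
{'clock': 42.8, 'joint_pos': [31.075, 15.081, -15.993, -0.009, -58.963, -28.583], 'tool_pos': [0.573, 0.121, 0.176], 'orientation': [-179.989, -0.036, -177.512], 'force': [0.159, 0.318, 0.229], 'opening': 0.0}
557 [0.10330652 0.03981609 0.08980092]
```

```bash
python3 -m handwheel '[[[0,0,-0.08],[0,0,0]],[[0.04,-0.2,-0.08],[0,0,0]],[[0.08,-0.385,-0.08],[0,0,0]],[[0.08,-0.385,-0.08],[0,0,0]],[[0.08,-0.385,-0.08],[0,0,0]]]' && python3 -m handwheel '[[[0,0,0.04],[0,0,0]],[[0,0,0.08],[0,0,0]],[[0,0,0.1],[0,0,0]],[[0,0,0.11],[0,0,0]],[[0,0,0.12],[0,0,0]]]' && python3 -m handwheel '[[[0,0,0.003],[0,0,0]],[[0,0,0.006],[0,0,0]],[[0,0,0.01],[0,0,0]],[[0,0,0.01],[0,0,0]]]'
```

```text
clock: 43.27
tool_pos: [0.5603, 0.0421, 0.1925]
orientation: [180.0, -0.0, -177.7]
force: [-0.5, -0.4, 0.1]
opening: 0.0005
clock: 43.68
tool_pos: [0.5597, 0.0442, 0.17]
orientation: [-179.9, -0.1, -177.4]
force: [-18.8, 3.5, 40.0]
opening: 0.0001
clock: 44.02
tool_pos: [0.5596, 0.0442, 0.17]
orientation: [-179.9, -0.0, -177.4]
force: [-19.1, 2.0, 38.2]
opening: 0.0003
```

```bash
python3 -m handwheel '[[[0,0,-0.1],[0,0,0]],[[0,0,-0.3],[0,0,0]],[[0,0,-0.5],[0,0,0]],[[0,0,-0.7],[0,0,0]],[[0,0,-0.7],[0,0,0]]]' && python3 -m handwheel '[[[0.2,0,-0.1],[0,0,0]],[[0.3,0,-0.2],[0,0,0]],[[0.3,0,-0.2],[0,0,0]]]'
python3 - <<'E'
from h import *
w=snap('wrist'); s=snap('side'); P=cloud(w).reshape(-1,3)
for n,P in(('wrist',P),('side',cloud(s).reshape(-1,3))):
    q=P[(P[:,0]>.54)&(P[:,0]<.63)&(P[:,1]>-.08)&(P[:,1]<.16)&(abs(P[:,2]-.16)<.015)]
    if len(q)>50: print(n,len(q),'plane',np.linalg.lstsq(np.c_[q[:,0]-.527,q[:,1]-.043,np.ones(len(q))],q[:,2],rcond=None)[0].round(4))
    q=P[(P[:,0]>.46)&(P[:,0]<.505)&(P[:,1]>.015)&(P[:,1]<.06)&(P[:,2]>.155)&(P[:,2]<.2)]
    if len(q): print(n,'bar',len(q),np.percentile(q,[3,50,97],axis=0).round(4).tolist())
A=cv2.resize(s['color'][150:270,230:350],(400,400),interpolation=cv2.INTER_CUBIC);B=cv2.resize(w['color'],(400,300))
im=np.zeros((400,800,3),np.uint8);im[:,:400]=A;im[:300,400:]=B
cv2.imwrite('pics/mix4.png',im[:,:,::-1]); st()
E
```

```text
clock: 44.43
tool_pos: [0.5639, 0.0448, 0.3146]
orientation: [179.9, 0.7, -177.4]
force: [2.1, 0.5, 2.2]
opening: 0.0005
clock: 44.68
tool_pos: [0.4993, 0.0415, 0.3503]
orientation: [179.9, 0.3, -177.4]
force: [1.3, 0.1, 1.3]
opening: 0.0006
wrist 20785 plane [0.0002 0.0016 0.1573]
wrist bar 600 [[0.4743, 0.0162, 0.1664], [0.4802, 0.0374, 0.1708], [0.4856, 0.0584, 0.1726]]
side 1375 plane [2.10e-03 1.00e-04 1.54e-01]
side bar 33 [[0.476, 0.0157, 0.1642], [0.4818, 0.0392, 0.1669], [0.4867, 0.0567, 0.1703]]
{'clock': 44.783, 'joint_pos': [27.249, 0.793, -10.297, -0.005, -78.766, -24.672], 'tool_pos': [0.5, 0.042, 0.347], 'orientation': [179.935, 0.129, -177.424], 'force': [-0.096, 0.795, -0.949], 'opening': 0.001}
```

View pics/mix4.png

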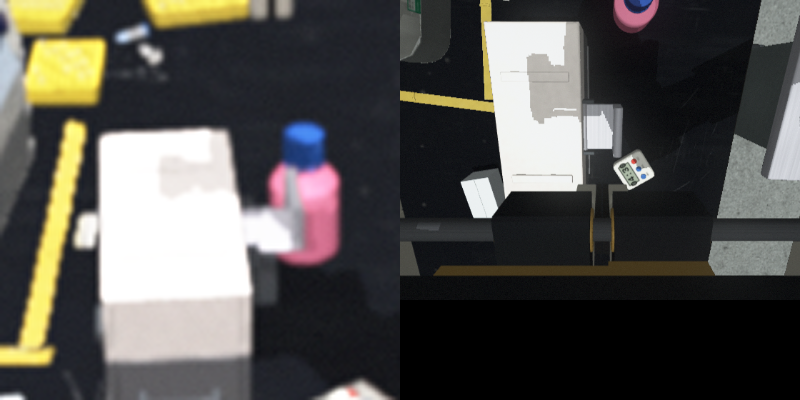

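The lid top is level (slope 0.002 or less) at 0.156. The bar is back at its starting spot (0.480, top 0.171), and the timer and carton are where they were. Handing in.

```bash
python3 -c "
from h import *
print(close_job())"
```

```text
the job is handed in; nothing more can be done
None
```

I packed all three white-filled bottles and handed the job in at about 45 s on the clock. No verdict is reported. I opened the latched lid, fitted a collar to each bottle and stood one in each bay. I then pushed the lid shut and pressed it down. The pink bottle was left alone.

**Passed:**
- **Bottles:** before shutting, all three cap tops read 0.141 m (0.140 expected). The collars sat on the shoulders, roughly centred.
- **Lid:** after shutting, its top is level, with a slope of at most 0.002 rad. It measured 0.157 m from the wrist camera and 0.154 m from the side camera, against the given 0.156 m.
- **Paddle:** its bar is back where it was at the start. I take that as the pawl being hooked, but did not tug on the lid to test it.
- **Timer and carton:** both looked undisturbed in the last view; I did not measure how far they moved.
- **Gripper:** it was clear of everything at hand-in.

**Off the plan:**
- The first bottle slipped about 9 mm in the grip because I lifted before the full grip force had built up. It met the bay floor with about 26 N but stood upright.
- The closing press peaked at about 40 N vertically (44 N in all) at the fingertips, well over the under-10 N the latch needs. That is well below the 120 N wrist limit. The 40 N limit is for the arm and the gripper's body, and only the fingertips should have been touching.

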